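Key and drive wheel back on the card press

TASK

Put the drive wheel back on the little white card press: take the slim steel key from the wooden holder, drop it into the slot of the upright shaft so that its foot goes right down into the pocket of the collar, and leave it standing there. Then slide the green-rimmed wheel down the shaft, turning it under light pressure until its keyway drops over the key, and seat it fully down on the collar. Be gentle (the press must never feel more than 40 N), leave everything else where it is, and let go at the end.

Things in the scene. Friction and masses are not known exactly. Their poses are not given: they have to be found in the camera images.
- press: The fixed card press: a white box 170 x 130 x 50 mm with a grey collar (48 mm across, 18 mm high) on top and an upright steel shaft (24 mm across) rising 32 mm above the collar, its top rim chamfered 2 mm. Origin on the table under the shaft's axis; z up, x from the axis towards the side where the shaft's slot is. The points on the press have the same axes.
- shaft_top (a point): Centre of the shaft's top face, 100 mm above the table. The shaft's slot is 10 mm wide (along y), begins 5 mm from the axis, is open outwards (+x) and at the top, and runs down to the collar.
- collar_top (a point): On the shaft's axis, level with the collar's top face (68 mm above the table). Inside the collar the slot goes on as a closed pocket, 16 mm deep below this face, 10 mm wide (y) and spanning 5 to 19 mm from the axis (x).
- key_seat (a point): Where the key's centre is when the key stands fully down in slot and pocket: 12 mm from the shaft's axis along x (about 1 mm play each way), 4 mm above the collar's top, 28 mm below the shaft's top. The seated key's top is then 8 mm below the shaft's top.
- wheel_seat (a point): Where the wheel's centre is when it is fully home on the collar: on the shaft's axis, 14 mm above the collar's top and 18 mm below the shaft's top.
- holder: Fixed wooden holder 130 (its x) x 50 x 30 mm high with three pockets 20 mm deep; origin under its centre. The key stands in the middle pocket, its x along the holder's x; the bystanders pin and bar stand 42 mm away on either side along x.
- key_centre (a point): Centre (half-way up) of the loose steel key, an upright bar 12 mm (x) by 8 mm (y) by 40 mm tall (z), bottom 3 mm tapered, 30 g; the upper 20 mm stick out of the holder. In the press its x lies along the slot's x, either way round. Held across its 8 mm by the top 10 mm, the fingers stay above the shaft; let go there, it falls down the slot.
- wheel_centre (a point): Centre (half-way up) of the loose wheel: 54 mm across its green rim, 28 mm tall, 0.3 to 0.4 kg, lying flat on the table, z up. Round through bore 26 mm across with one keyway 10 mm wide that reaches 19.5 mm from the axis. The x axis points to the white mark on the rim; the keyway is NOT exactly there, see rim.
- rim: The wheel's green rim, same axes as wheel_centre, origin at the wheel's underside. A slip clutch joins it to the metal core (slips at 0.15 N m, else they turn as one), so the core's keyway lies anywhere up to 0.65 rad to either side of the rim's mark (x), different each time: to be found by turning the wheel on top of the key, to about 0.07 rad.
- pin: Bystander: loose brass pin 10 mm across, 42 mm tall, standing in the holder 42 mm from the key on the key's -x side. Origin at its foot.
- bar: Bystander: loose orange plastic square bar 12 x 12 x 36 mm, standing in the holder 42 mm from the key on the key's +x side. Origin at its foot.
- glue: Bystander: loose glue jar 56 mm across, 100 mm tall. Origin under its foot.
- tape: Bystander: loose roll of amber tape 90 mm across, 24 mm high, lying flat. Origin under its centre.
- cardhouse: Bystander: loose white card model house 108 x 70 x 78 mm. Origin under its centre.
- scissors: Bystander: loose brass scissors about 150 mm long, lying flat, 8 mm high. Origin near the middle.
- tweezers: Bystander: loose black tweezers about 145 mm long, lying flat, 6 mm high. Origin near the middle.
- gluestick: Bystander: loose yellow glue stick 22 x 22 x 85 mm, standing. Origin under its foot.
Not all that is in view belongs to the job. Several things look just like the press: the one meant starts farthest from the robot's base.

How it is judged:
By the outcome, as a careful person would: the job done as asked, in the order asked, and still so for the second after the job is handed in, with the robot touching nothing.
It also fails if it takes over 67 s, if anything falls off the work surface, if the arm or the gripper's body presses on something with over 40 N, if the wrist force passes 120 N, or if a joint passes its speed limit or range.

ROBOT

A 6-joint arm with a two-finger parallel gripper is mounted at the origin on the work surface. World frame = base frame: x ahead of the robot, y to its left, z up, the work surface at z = 0. Lengths are in m, angles in rad, forces in N, time in s.
With the tool pointing down it reaches from about 0.325 to 0.75 m from the base axis. Payload 7.6 kg.
Tool frame: the origin (TCP) lies on the centre line of the jaws, within the pads' length; the fingertips stand 22 mm ahead of it and the grasp point (between the pads) lies 3 mm ahead of it; z points along the fingers, x is the direction in which the jaws open and shut, and the axes are right-handed (so a half turn about z gives the same grasp; the last joint's range is limited). The gripper opens to 85 mm and grips with 20 to 120 N. Pads are 22 mm wide; open, the fingers measure 114 mm over their backs; the gripper's body (76 mm by 85 mm) begins 54 mm behind the grasp point. The pads swing forward as they close: fully open they stand 13 mm farther back than shut.
Start: joints at [1.25, 0.052, 1.401, -0, 1.689, -0.07], TCP at [0.13, 0.509, 0.253] pointing down, gripper open.
Joint ranges: [-2.9, 2.9], [-0.91, 2.17], [0.12, 2.37], [-1.06, 4.2], [0.26, 2.73], [-2.93, 2.93]. Speed limits (rad/s): [2.57, 2.57, 3.01, 3.14, 3.14, 3.14].

INTERFACE

Orientations are given as a rotation vector (axis times angle).
In Python, from bench import arm gives the robot as it stands.
- The arm moves only by the tool send_rows, never from a script. Its arguments are lists of equal length, an entry for each row: "slide": the shift along the tool's x, y, z in m, a list of three; "twist": the turn, a rotation vector about the tool's x, y, z in rad, a list of three; "gripper": the gripper command: -1 is fully open, 1 is shut, values between are in proportion. A call has 1 to 5 rows; each row shifts and turns the commanded pose from where the row before left it, along the tool's axes as they then stand; what a row does not reach is not made up. A row lasts 1/10 s, in which the tool goes at most 50 mm and 8.59 degrees, less where a joint would pass 70% of its speed; a pose out of reach is approached as far as the arm can. A call is refused whole if a number of a shift passes 0.05 or a number of a turn 0.15, either way. A call with a gripper value outside its range is refused whole. The fingers move at their own pace and stop on an object; "newtons" is the grip in N (left out, the last holds). Time passes only in rows, so rows that do not move let the fingers close. It gives the time, the measured TCP pose, the force and the opening at its end, in the units of the state.
- arm.get_obs(): the state, without advancing time (a new reading comes with each control period).
- arm.get_image(name): name is "scene" or "top" or "wrist"; returns a dict with "image" (480x640x3 uint8, red, green, blue), "intrinsics" (3x3 intrinsics, pixels), "R" (3x3) and "t" (3): a world point X has camera coordinates R X + t. Camera axes: x right, y down, z forward; pixel columns grow to the right and rows downward; lengths in m; the calibration is good to about 2 mm. A picture is of the moment at which its call begins. There is no depth.
- arm.job_done(): hands the job in, once; it reports no verdict.
Trained networks look in the newest picture that a camera, given by its name, has taken for a name from the list of things; names that differ only in an ending like _2 or _b are one class to them, and where a whole thing is asked for, a point or a joint stands for the part that bears it (a point fixed in the world has none). Each returns a list of dicts, best first, with "score" (0 to 1); they miss things now and then, are a little off and sometimes report something else, mostly with a low value. They report only what shows in the picture. A call takes as long as a camera call. They do not tell look-alikes from the thing itself.
- arm.search_frame(camera, query): "bbox" ([left, top, right, bottom] in pixels, round what is visible of it).
- arm.masks_of(camera, query): "pixels" (480x640 bool, what is visible of it) and "bbox" ([left, top, right, bottom] in pixels, round what is visible of it).
- arm.tip_of(camera, query): "point" ([column, row] in pixels: a listed point, or the origin of a listed thing).
The state is a dict: "time_s": time; "joint_pos": joint angles; "dq": joint speeds; "effort": joint torques, N m; "eef_pos": TCP position; "tool_rot": TCP orientation; "ft_force": force on the tool from outside, world axes, zero at the start; "ft_torque": the same for the moment, N m; "finger_gap": finger opening in m.
Only numpy, scipy, OpenCV 4.12 (cv2) and the standard library are available. Lean on these libraries where they do the work, as an engineer would, in place of code of your own. Each camera call takes 0.05 s, during which the arm holds its last target.

## Working session

There is one attempt and no reset: what is moved stays moved. The work goes in short steps, Python scripts to look and compute and a tool call to move; the robot and the scene stay as the last step left them, time stands still between calls to the robot, and variables do not carry over. Pictures are saved under pics/ and viewed, and the job is handed in when it is done.

Besides the shell and the picture viewer there is one more tool, called after "Emit:" in YAML: its name, and indented under it one key for each argument. send_rows: Moves the arm, as the interface text tells. Its arguments: {"type":"object","properties":{"slide":{"type":"array","items":{"type":"array","items":{"type":"number"}}},"twist":{"type":"array","items":{"type":"array","items":{"type":"number"}}},"gripper":{"type":"array","items":{"type":"number"}},"newtons":{"type":"number"}},"required":["slide","twist","gripper"]}

```bash
mkdir -p pics; ls; python3 - <<'E'
from bench import arm
import cv2
for n in ["scene","top","wrist"]:
    d=arm.get_image(n); cv2.imwrite(f"pics/a_{n}.png",d["image"][:,:,::-1])
    print(n,d["intrinsics"].round(1).tolist(),d["R"].round(3).tolist(),d["t"].round(3).tolist())
print(arm.get_obs())
for n in ["scene","top"]:
  for q in ["press","shaft_top","key_centre","wheel_centre","holder","rim"]:
    print(n,q,[(round(r["score"],2),[round(float(v)) for v in r["point"]]) for r in arm.tip_of(n,q)])
E
```

```text
pics
scene [[435.4, 0.0, 320.5], [0.0, 435.4, 235.6], [0.0, 0.0, 1.0]] [[-0.824, 0.566, -0.017], [0.326, 0.45, -0.832], [-0.464, -0.691, -0.555]] [0.427, -0.09, 1.235]
top [[601.0, 0.0, 318.6], [0.0, 601.0, 254.0], [0.0, 0.0, 1.0]] [[-0.017, -1.0, 0.003], [-0.984, 0.016, -0.179], [0.179, -0.006, -0.984]] [-0.015, 0.485, 1.538]
wrist [[392.4, 0.0, 315.8], [0.0, 392.4, 239.8], [0.0, 0.0, 1.0]] [[0.249, 0.969, -0.002], [0.934, -0.239, 0.267], [0.258, -0.068, -0.964]] [-0.523, -0.035, 0.378]
{'time_s': 0.15, 'joint_pos': array([ 1.24965319e+00,  5.26988297e-02,  1.40147433e+00,  8.58282016e-06,
        1.68859063e+00, -7.02953790e-02]), 'dq': array([ 0.00060491, -0.00131837, -0.00317605, -0.00195406, -0.00017188,
       -0.00087021]), 'effort': array([ 9.65907166e-04, -3.81955647e+01, -3.60420120e+01, -6.40691178e-05,
        4.78004091e-03, -3.30368675e-05]), 'eef_pos': array([0.13023047, 0.50839196, 0.25267102]), 'tool_rot': array([ 2.48137315e+00,  1.92570564e+00, -1.53607606e-03]), 'ft_force': array([-0.43453038,  0.6899551 ,  0.37399763]), 'ft_torque': array([ 0.01979104, -0.03366443,  0.01245102]), 'finger_gap': 0.08512911459700022}
scene press [(0.65, [533, 298]), (0.62, [314, 283])]
scene shaft_top [(0.95, [546, 256]), (0.63, [310, 245]), (0.34, [365, 343])]
scene key_centre [(0.57, [388, 326]), (0.23, [524, 335])]
scene wheel_centre [(0.72, [284, 216])]
scene holder [(0.84, [386, 344])]
scene rim [(0.75, [281, 223]), (0.49, [404, 330])]
top press [(0.97, [302, 234]), (0.72, [186, 369]), (0.33, [221, 238])]
top shaft_top [(0.77, [301, 226]), (0.6, [181, 368])]
top key_centre [(0.45, [215, 236])]
top wheel_centre [(0.46, [400, 259])]
top holder [(0.72, [222, 239])]
top rim [(0.51, [396, 260]), (0.49, [404, 259])]
```

View pics/a_scene.png

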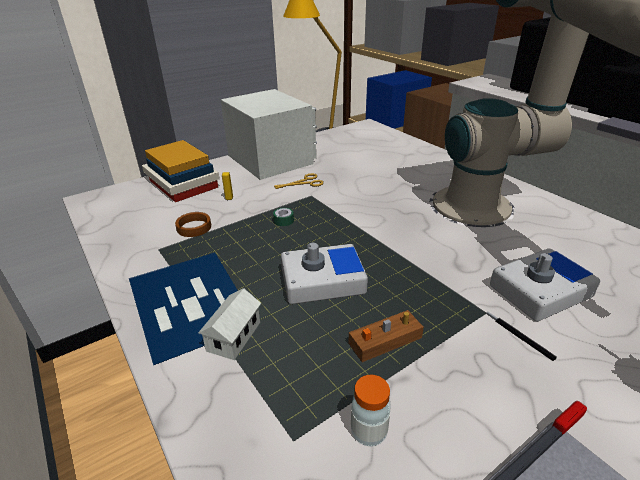

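View pics/a_top.png

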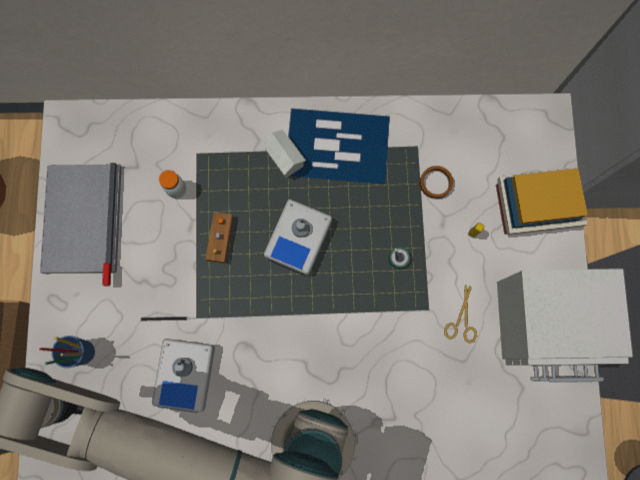

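View pics/a_wrist.png

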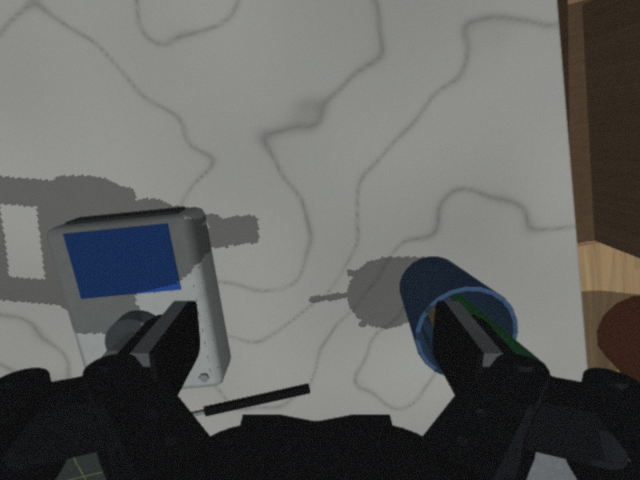

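The press to use is the one on the mat (top ~302,228; scene ~313,245). The holder is at top (220,237), with the key in the middle, and the wheel is at top (400,258). Next I'll triangulate these and zoom in.

```bash
cat > h.py <<'E'
import numpy as np, cv2
from bench import arm
from scipy.spatial.transform import Rotation as Ro
def ray(d,p):
    K,R,t=d["intrinsics"],d["R"],d["t"]
    c=-R.T@t; v=R.T@np.linalg.inv(K)@np.array([p[0],p[1],1.]); return c,v/np.linalg.norm(v)
def onz(d,p,z):
    c,v=ray(d,p); return c+v*(z-c[2])/v[2]
def proj(d,X):
    q=d["K"]@(d["R"]@X+d["t"]) if "K" in d else d["intrinsics"]@(d["R"]@np.asarray(X)+d["t"]); return q[:2]/q[2]
def tri(ds,ps):
    A=np.zeros((3,3));b=np.zeros(3)
    for d,p in zip(ds,ps):
        c,v=ray(d,p);M=np.eye(3)-np.outer(v,v);A+=M;b+=M@c
    return np.linalg.solve(A,b)
def crop(im,x0,y0,x1,y1,s,name):
    cv2.imwrite(name,cv2.resize(im[y0:y1,x0:x1,::-1],None,fx=s,fy=s,interpolation=cv2.INTER_CUBIC))
E
python3 - <<'E'
from h import *
t=arm.get_image("top");s=arm.get_image("scene")
print("shaft_top",onz(t,(301,226),.1),onz(s,(310,245),.1))
print("wheel",onz(t,(400,259),.014),onz(s,(284,216),.014))
print("key",onz(t,(215,236),.03),onz(s,(388,326),.03))
print("holder",onz(t,(222,239),0),onz(s,(386,344),0))
crop(t["image"],190,190,340,290,5,"pics/b1.png")
crop(s["image"],270,200,440,370,4.5 and 3.5,"pics/b2.png")
crop(t["image"],370,230,430,285,8,"pics/b3.png")
E
```

```text
shaft_top [0.54855534 0.02136363 0.1       ] [0.55830259 0.02291755 0.1       ]
wheel [ 0.47349901 -0.24093736  0.014     ] [ 0.47454745 -0.2361612   0.014     ]
key [0.54107002 0.25278172 0.03      ] [0.53174304 0.24115944 0.03      ]
holder [0.53891253 0.2387266  0.        ] [0.54406905 0.25249799 0.        ]
```

View pics/b1.png

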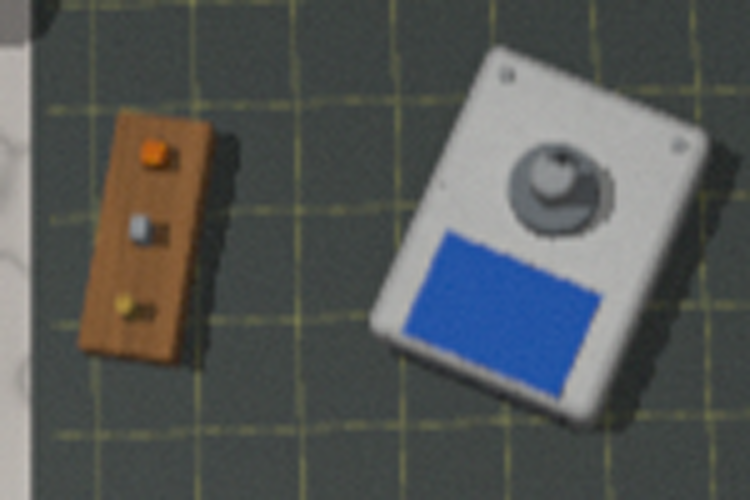

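View pics/b2.png

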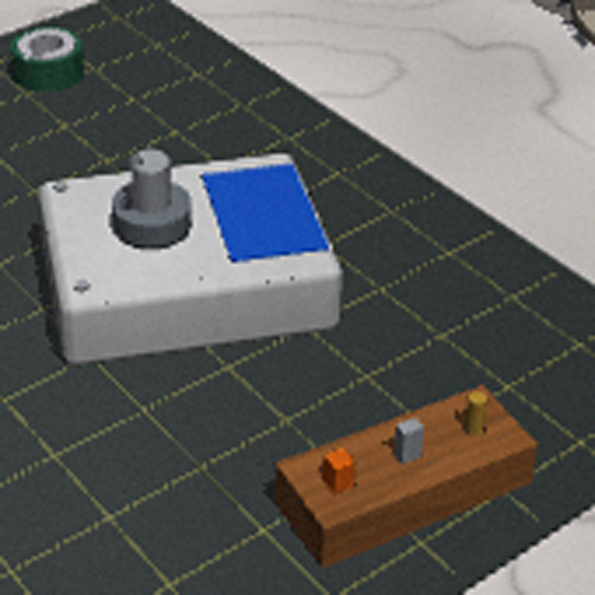

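View pics/b3.png

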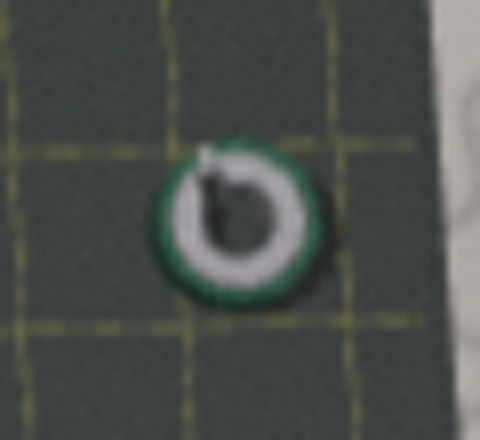

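```bash
cat >> h.py <<'E'
def toolT():
    o=arm.get_obs(); return Ro.from_rotvec(o["tool_rot"]).as_matrix(),o["eef_pos"],o
def goto(p,yaw,cur=None):
    """tool-frame slide and twist for target TCP p, tool down with tool x at yaw (rad)"""
    R,c,o=toolT()
    c_,s_=np.cos(yaw),np.sin(yaw)
    Rt=np.array([[c_,s_,0],[s_,-c_,0],[0,0,-1.]])
    print("slide",(R.T@(np.array(p)-c)).round(4),"twist",Ro.from_matrix(R.T@Rt).as_rotvec().round(4),"gap",round(o["finger_gap"],4),"t",o["time_s"])
E
python3 - <<'E'
from h import *
R,c,o=toolT()
w=arm.get_image("wrist")
cc=-w["R"].T@w["t"]
print("cam in tool",R.T@(cc-c),"\n",(w["R"]@R).round(3))
t=arm.get_image("top");s=arm.get_image("scene")
# keypoints: zoom px -> full px
P=lambda z:(190+z[0]/5,190+z[1]/5)
S=lambda z:(270+z[0]/3.5,200+z[1]/3.5)
print("key top",onz(t,P((140,224)),.05),onz(s,S((411,424)),.05),tri([t,s],[P((140,224)),S((411,424))]))
print("bar top",onz(t,P((154,150)),.046),onz(s,S((338,455)),.046))
print("pin top",onz(t,P((126,303)),.052),onz(s,S((478,397)),.052))
print("shaft top",onz(t,P((553,178)),.1),onz(s,S((150,157)),.1),tri([t,s],[P((553,178)),S((150,157))]))
Pw=lambda z:(370+z[0]/8,230+z[1]/8)
print("wheel top",onz(t,Pw((238,220)),.028),onz(s,S((47,44)),.028))
goto((.40,.20,.28),1.32)
E
```

```text
cam in tool [-0.00082706 -0.06657636 -0.12054562] 
 [[ 1.     0.     0.   ]
 [-0.     0.964 -0.267]
 [-0.     0.267  0.964]]
key top [0.53985315 0.24154161 0.05      ] [0.53881757 0.24546565 0.05      ] [0.53894138 0.24308308 0.04855301]
bar top [0.58079726 0.23529671 0.046     ] [0.58080842 0.23758667 0.046     ]
pin top [0.497192   0.24798871 0.052     ] [0.49846441 0.25244489 0.052     ]
shaft top [0.54962139 0.02237509 0.1       ] [0.55319921 0.02596909 0.1       ] [0.55056334 0.02229748 0.09679203]
wheel top [ 0.47515444 -0.2384261   0.028     ] [ 0.47789428 -0.23172952  0.028     ]
slide [-0.232   0.3379 -0.0267] twist [ 0.     -0.0001 -0.    ] gap 0.0856 t 1.0
```

```bash
python3 - <<'E'
from h import *
goto((.53,.243,.22),np.radians(80))
E
```

```text
slide [-0.1581  0.4531  0.0333] twist [ 0.     -0.0001 -0.0763] gap 0.0856 t 1.0
```

Emit:
send_rows:
  slide:
    - [-0.0158,0.0453,0.0033]
    - [-0.0158,0.0453,0.0033]
    - [-0.0158,0.0453,0.0033]
    - [-0.0158,0.0453,0.0033]
    - [-0.0158,0.0453,0.0033]
  twist:
    - [0,0,0]
    - [0,0,0]
    - [0,0,0]
    - [0,0,0]
    - [0,0,0]
  gripper: [-1,-1,-1,-1,-1]
  newtons: 40

```text
time_s: 1.5
eef_pos: [0.3314, 0.3746, 0.2369]
tool_rot: [-2.481, -1.926, -0.001]
ft_force: [0.5, 1.5, 0.4]
finger_gap: 0.0853
```

Emit:
send_rows:
  slide:
    - [-0.0158,0.0453,0.0033]
    - [-0.0158,0.0453,0.0033]
    - [-0.0158,0.0453,0.0033]
    - [-0.0158,0.0453,0.0033]
    - [-0.0158,0.0453,0.0033]
  twist:
    - [0,0,0]
    - [0,0,0]
    - [0,0,0]
    - [0,0,0]
    - [0,0,-0.076]
  gripper: [-1,-1,-1,-1,-1]

```text
time_s: 2.0
eef_pos: [0.5314, 0.2417, 0.2203]
tool_rot: [-2.406, -2.02, -0.001]
ft_force: [0.9, 0.1, 0.1]
finger_gap: 0.086
```

Emit:
send_rows:
  slide:
    - [0,0,0]
    - [0,0,0]
  twist:
    - [0,0,0]
    - [0,0,0]
  gripper: [-0.3,-0.3]

```text
time_s: 2.2
eef_pos: [0.5303, 0.2425, 0.2197]
tool_rot: [-2.409, -2.016, 0.001]
ft_force: [0.1, 0.3, -0.2]
finger_gap: 0.0589
```

```bash
python3 - <<'E'
from h import *
d=arm.get_image("wrist"); cv2.imwrite("pics/c1.png",d["image"][:,:,::-1])
R,c,o=toolT(); print(c,o["tool_rot"],o["time_s"],o["finger_gap"])
for q in ["key_centre","holder","shaft_top","pin","bar"]:
    print(q,[(round(r["score"],2),[round(float(v),1) for v in r["point"]]) for r in arm.tip_of("wrist",q)])
E
```

```text
[0.5296458  0.24330854 0.22014977] [-2.40712661e+00 -2.01779050e+00  3.78164229e-04] 2.25 0.05578800632798815
key_centre [(0.53, [319.9, 228.4])]
holder [(0.77, [317.6, 218.1])]
shaft_top [(0.76, [4.9, 323.6]), (0.26, [86.5, 275.1])]
pin [(0.58, [313.4, 171.7]), (0.22, [318.3, 230.9])]
bar [(0.83, [318.3, 268.6])]
```

View pics/c1.png

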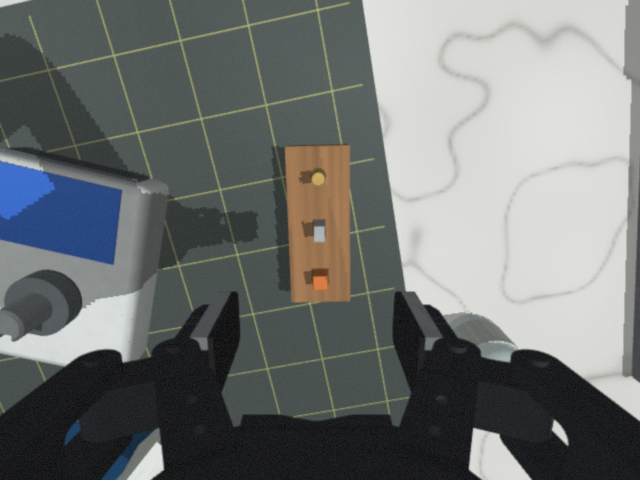

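```bash
python3 - <<'E'
import cv2
im=cv2.imread("pics/c1.png")
cv2.imwrite("pics/c2.png",cv2.resize(im[140:310,270:370],None,fx=6*.58,fy=6*.58,interpolation=cv2.INTER_CUBIC))
cv2.imwrite("pics/c3.png",cv2.resize(im[215:250,295:345],None,fx=14,fy=14,interpolation=cv2.INTER_CUBIC))
E
```

```text
(no output)
```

View pics/c3.png

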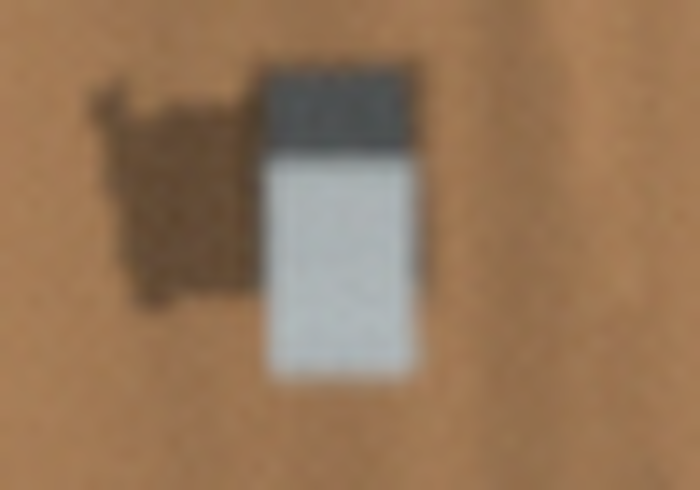

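View pics/c2.png

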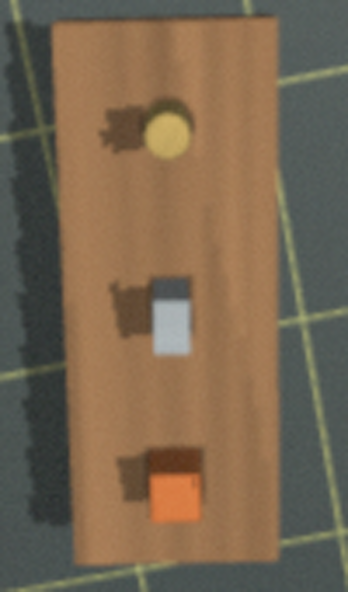

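```bash
python3 - <<'E'
from h import *
d=arm.get_image("wrist")
f=lambda x,y,z,s,x0,y0:onz(d,(x0+(x+.5)/s-.5,y0+(y+.5)/s-.5),z)
k=f(341,267,.05,14,295,215); print("key",k)
pin=f(167,135,.052,3.48,270,140); bar=f(175,498,.046,3.48,270,140)
print(pin,bar,np.degrees(np.arctan2(*(bar-pin)[1::-1])),np.linalg.norm(bar-pin),(pin+bar)/2)
a=f(268,155,.05,14,295,215);b=f(270,378,.05,14,295,215);print(np.degrees(np.arctan2(*(b-a)[1::-1])))
a=f(414,155,.05,14,295,215);b=f(416,378,.05,14,295,215);print(np.degrees(np.arctan2(*(b-a)[1::-1])))
# left and right jaws
goto((k[0],k[1],.11),np.radians(80)); goto((k[0],k[1],.064),np.radians(80))
# shaft
print("shaft",[onz(d,p,.1) for p in [(4.9,323.6)]])
E
```

```text
key [0.53852188 0.24384167 0.05      ]
[0.49665884 0.25014296 0.052     ] [0.57999416 0.23753417 0.046     ] -8.603703012294655 0.08449708379996529 [0.5383265  0.24383857 0.049     ]
-9.535594386144359
-9.128378272552323
slide [0.0015 0.009  0.1108] twist [ 0.0005 -0.0005  0.001 ] gap 0.0552 t 2.55
slide [0.0015 0.009  0.1568] twist [ 0.0005 -0.0005  0.001 ] gap 0.0552 t 2.55
shaft [array([0.55094665, 0.02515724, 0.1       ])]
```

Emit:
send_rows:
  slide:
    - [0.0015,0.009,0.03]
    - [0,0,0.045]
    - [0,0,0.045]
    - [0,0,0.027]
    - [0,0,0.011]
  twist:
    - [0,0,-0.017]
    - [0,0,0]
    - [0,0,0]
    - [0,0,0]
    - [0,0,0]
  gripper: [-0.3,-0.3,-0.3,-0.3,-0.3]

```text
time_s: 3.05
eef_pos: [0.537, 0.2428, 0.0589]
tool_rot: [-2.387, -2.039, 0.008]
ft_force: [-0.3, 0.1, 0.0]
finger_gap: 0.0555
```

```bash
python3 - <<'E'
from h import *
d=arm.get_image("wrist"); cv2.imwrite("pics/d1.png",d["image"][:,:,::-1])
R,c,o=toolT(); print(c,o["ft_force"],o["time_s"],o["finger_gap"])
s=arm.get_image("scene")
crop(s["image"],330,240,450,360,5,"pics/d2.png")
goto((.5384,.2438,.063),np.radians(81))
E
```

```text
[0.53727385 0.24280688 0.05892117] [ 0.23137652 -0.46818595 -1.6388647 ] 3.1 0.055800480329913
slide [ 0.0007  0.     -0.0017] twist [-0.002   0.001  -0.0003] gap 0.0555 t 3.15
```

View pics/d1.png

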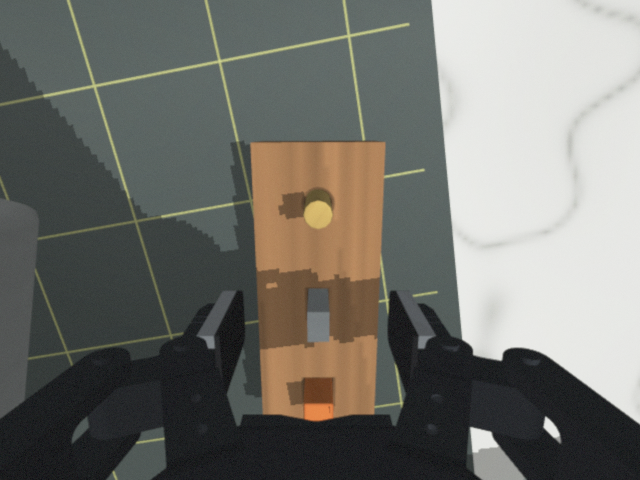

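View pics/d2.png

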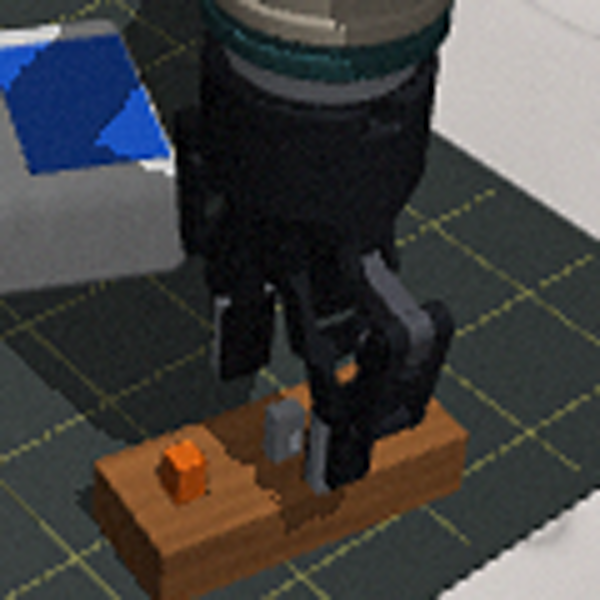

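Emit:
send_rows:
  slide:
    - [0.0007,0,-0.0025]
    - [0,0,0]
    - [0,0,0]
    - [0,0,0]
    - [0,0,0]
  twist:
    - [0,0,0]
    - [0,0,0]
    - [0,0,0]
    - [0,0,0]
    - [0,0,0]
  gripper: [0.3,0.8,1,1,1]
  newtons: 40

```text
time_s: 3.65
eef_pos: [0.54, 0.244, 0.0665]
tool_rot: [2.389, 2.039, 0.004]
ft_force: [1.0, -0.4, 6.0]
finger_gap: 0.0061
```

```bash
python3 - <<'E'
from h import *
d=arm.get_image("wrist"); crop(d["image"],220,190,420,350,4,"pics/e1.png")
R,c,o=toolT(); print(c,o["ft_force"],o["time_s"],o["finger_gap"])
s=arm.get_image("scene")
crop(s["image"],330,240,450,360,5,"pics/e2.png")
E
```

```text
[0.54003353 0.24403261 0.06654821] [-0.07030259 -1.1703723   6.39320988] 3.7 0.005855248287674868
```

View pics/e1.png

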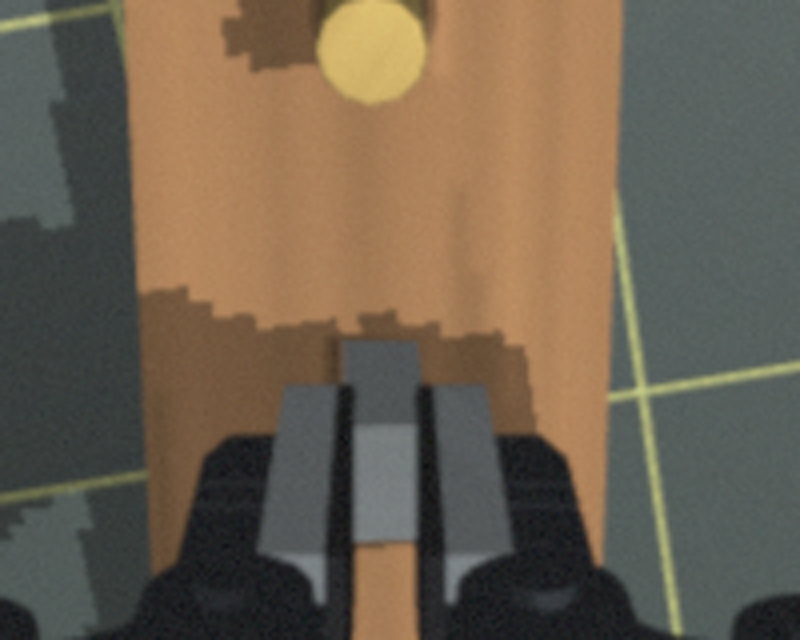

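View pics/e2.png

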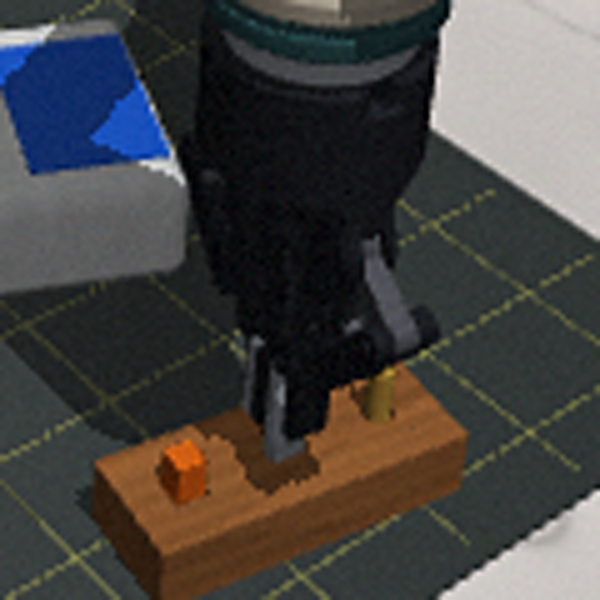

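```bash
python3 - <<'E'
from h import *
s=arm.get_image("scene");R,c,o=toolT();print(R.round(2).tolist(),o["ft_force"],c)
for zz in (.022,.030,.035):
  for y in (-.011,.011):
    for x in (.003,):
      p=proj(s,c+R@np.array([x,y,zz])); print(zz,y,((p-[330,240])*5).round())
# TCP in wrist image?
w=arm.get_image("wrist")
for zz in (.022,.035): print([ ((proj(w,c+R@np.array([0,y,zz]))-[220,190])*4).round() for y in (-.011,.011)])
E
```

```text
[[0.16, 0.99, 0.0], [0.99, -0.16, 0.0], [0.0, 0.0, -1.0]] [0.082248   0.47224562 6.01534533] [0.54003619 0.2440341  0.0665442 ]
0.022 -0.011 [311. 411.]
0.022 0.011 [259. 431.]
0.03 -0.011 [309. 427.]
0.03 0.011 [258. 447.]
0.035 -0.011 [308. 437.]
0.035 0.011 [257. 457.]
[array([393., 360.]), array([393., 565.])]
[array([393., 315.]), array([392., 506.])]
```

```bash
python3 - <<'E'
from h import *
s=arm.get_image("scene");R,c,o=toolT();w=arm.get_image("wrist")
for x in (.004,.010,.014):
 for zz in (.016,.022,.035):
  print(x,zz,[((proj(s,c+R@np.array([x,y,zz]))-[330,240])*5).round().tolist() for y in(-.011,.011)],[((proj(w,c+R@np.array([sg*x,-.011,zz]))-[220,190])*4).round().tolist() for sg in (-1,1)])
crop(s["image"],370,290,410,345,14,"pics/f2.png")
print(arm.get_obs()["finger_gap"])
E
```

```text
0.004 0.016 [[314.0, 401.0], [262.0, 421.0]] [[351.0, 384.0], [436.0, 384.0]]
0.004 0.022 [[312.0, 413.0], [261.0, 433.0]] [[352.0, 360.0], [434.0, 360.0]]
0.004 0.035 [[310.0, 439.0], [259.0, 458.0]] [[354.0, 315.0], [431.0, 315.0]]
0.01 0.016 [[323.0, 412.0], [271.0, 432.0]] [[286.0, 384.0], [501.0, 384.0]]
0.01 0.022 [[322.0, 424.0], [270.0, 444.0]] [[290.0, 360.0], [496.0, 360.0]]
0.01 0.035 [[319.0, 450.0], [268.0, 469.0]] [[297.0, 315.0], [488.0, 315.0]]
0.014 0.016 [[329.0, 419.0], [277.0, 439.0]] [[243.0, 384.0], [544.0, 384.0]]
0.014 0.022 [[328.0, 431.0], [276.0, 451.0]] [[249.0, 360.0], [538.0, 360.0]]
0.014 0.035 [[325.0, 457.0], [274.0, 477.0]] [[259.0, 315.0], [526.0, 315.0]]
0.005630694582348893
```

View pics/f2.png

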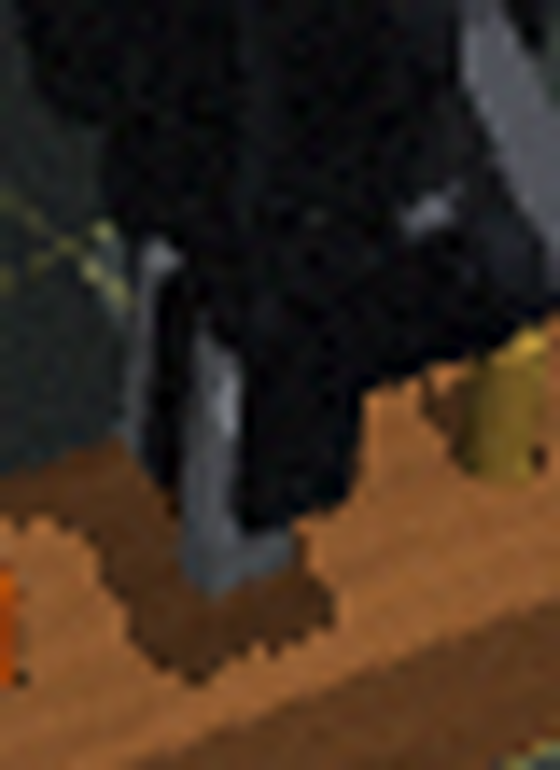

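Emit:
send_rows:
  slide:
    - [0,0,0]
    - [0,-0.0016,0.003]
    - [0,0,0]
    - [0,0,0]
    - [0,0,0]
  twist:
    - [0,0,0]
    - [0,0,0]
    - [0,0,0]
    - [0,0,0]
    - [0,0,0]
  gripper: [0.5,0.5,0.5,1,1]
  newtons: 40

```text
time_s: 4.45
eef_pos: [0.5375, 0.244, 0.0616]
tool_rot: [-2.389, -2.039, 0.0]
ft_force: [0.4, -0.1, -0.6]
finger_gap: 0.0061
```

Emit:
send_rows:
  slide:
    - [0,0,0]
    - [0,0,0]
  twist:
    - [0,0,0]
    - [0,0,0]
  gripper: [1,1]

```text
time_s: 4.65
eef_pos: [0.5375, 0.244, 0.0618]
tool_rot: [-2.39, -2.039, -0.0]
ft_force: [-0.7, 0.0, 0.1]
finger_gap: 0.0062
```

```bash
python3 - <<'E'
from h import *
s=arm.get_image("scene");R,c,o=toolT();w=arm.get_image("wrist")
crop(s["image"],370,290,410,345,10,"pics/g2.png")
crop(w["image"],260,230,380,330,6,"pics/g1.png")
print(o["finger_gap"],c,o["ft_force"])
E
```

```text
0.006261854845501529 [0.5375405  0.24397705 0.06175044] [ 1.47045393 -0.3133783  -0.35583021]
```

View pics/g2.png

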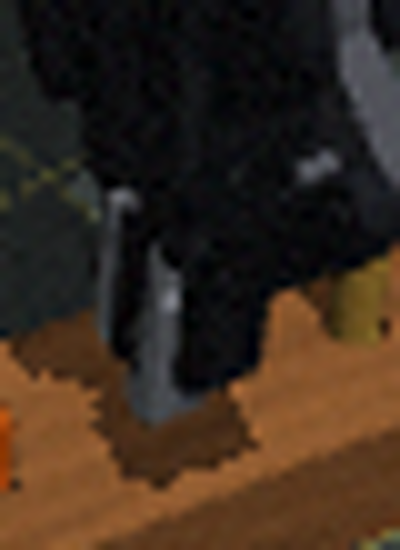

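View pics/g1.png

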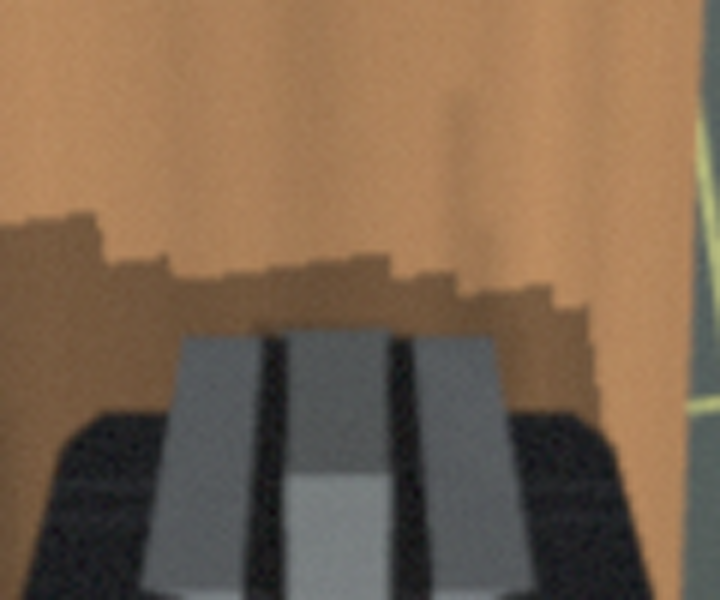

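Emit:
send_rows:
  slide:
    - [0,0,-0.02]
    - [0,0,-0.03]
    - [0,0,-0.045]
    - [0,0,-0.044]
    - [0,0,0]
  twist:
    - [0,0,0]
    - [0,0,0]
    - [0,0,0]
    - [0,0,0.1]
    - [0,0,0.127]
  gripper: [1,1,1,1,1]

```text
time_s: 5.25
eef_pos: [0.5399, 0.2449, 0.2092]
tool_rot: [2.607, 1.748, 0.02]
ft_force: [1.1, -1.0, 0.4]
finger_gap: 0.0061
```

```bash
python3 - <<'E'
from h import *
s=arm.get_image("scene");R,c,o=toolT()
crop(s["image"],330,190,450,345,4,"pics/g3.png")
print(o["finger_gap"],c,o["ft_force"])
goto((.588,.0075,.2),np.radians(68))
E
```

```text
0.0064092184558487905 [0.53897837 0.24450645 0.20539689] [-0.08729763 -0.43181903 -1.00803589]
slide [-0.1998  0.1366  0.0051] twist [ 0.0059 -0.0055 -0.012 ] gap 0.0064 t 5.3
```

View pics/g3.png

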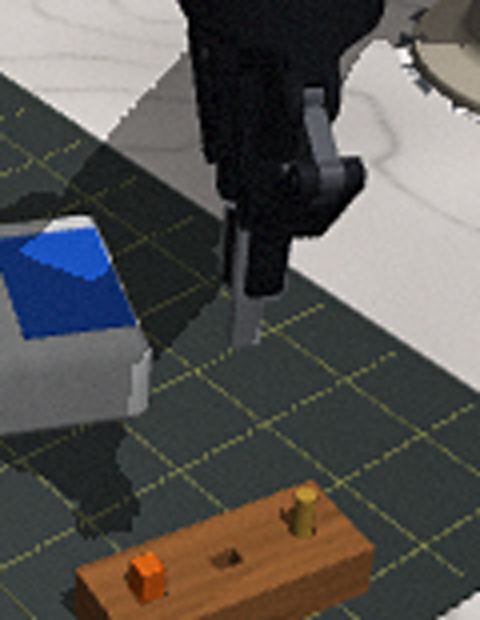

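Emit:
send_rows:
  slide:
    - [-0.04,0.0273,0.001]
    - [-0.04,0.0273,0.001]
    - [-0.04,0.0273,0.001]
    - [-0.04,0.0273,0.001]
    - [-0.04,0.0273,0.001]
  twist:
    - [0,0,0]
    - [0,0,0]
    - [0,0,0]
    - [0,0,0]
    - [0,0,0]
  gripper: [1,1,1,1,1]

```text
time_s: 5.8
eef_pos: [0.5886, 0.0055, 0.1946]
tool_rot: [-2.602, -1.758, 0.002]
ft_force: [0.6, -0.1, 0.9]
finger_gap: 0.0064
```

Emit:
send_rows:
  slide:
    - [0,0,0]
    - [0,0,0]
  twist:
    - [0,0,0]
    - [0,0,0]
  gripper: [1,1]

```text
time_s: 6.0
eef_pos: [0.5886, 0.0064, 0.1945]
tool_rot: [-2.604, -1.754, 0.002]
ft_force: [-1.2, -0.2, -0.2]
finger_gap: 0.0064
```

```bash
python3 - <<'E'
from h import *
R,c,o=toolT();w=arm.get_image("wrist")
cv2.imwrite("pics/i0.png",w["image"][:,:,::-1])
crop(w["image"],240,140,400,260,5,"pics/i1.png")
crop(w["image"],270,230,370,310,8,"pics/i2.png")
print(o["finger_gap"],c,o["ft_force"],np.degrees(np.arctan2(R[1,0],R[0,0])))
for q in ["shaft_top","collar_top","key_seat","key_centre"]:
    print(q,[(round(r["score"],2),[round(float(v),1) for v in r["point"]]) for r in arm.tip_of("wrist",q)])
np.savez("i.npz",**{k:w[k] for k in("intrinsics","R","t")})
E
```

```text
0.006366685392265225 [0.58863786 0.00635268 0.19450459] [-1.19277366 -0.21527943 -0.24439662] 67.924127170936
shaft_top [(0.68, [319.4, 180.0]), (0.24, [14.5, 442.7])]
collar_top [(0.72, [322.6, 178.8])]
key_seat [(0.84, [318.4, 193.8])]
key_centre [(0.94, [315.4, 304.2])]
```

View pics/i0.png

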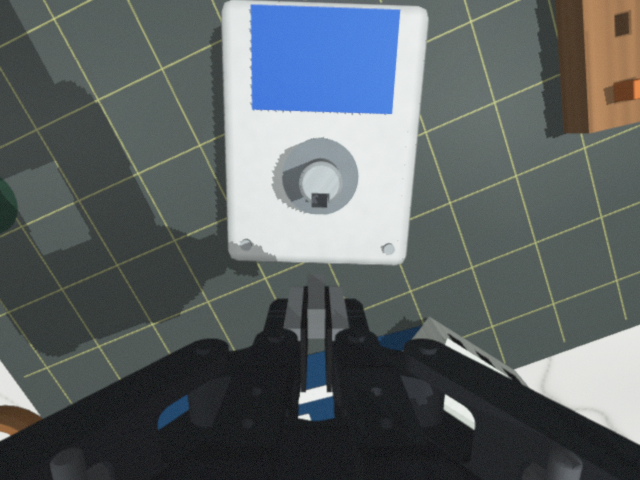

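View pics/i1.png

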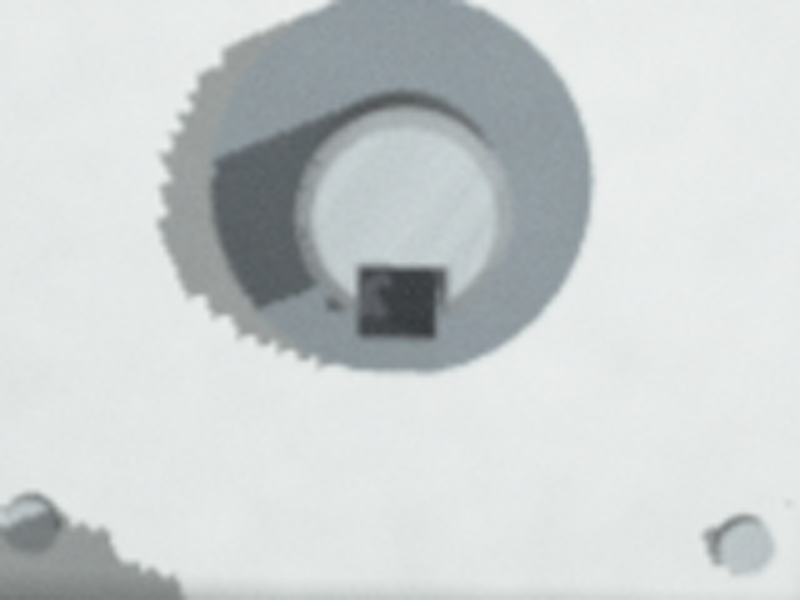

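View pics/i2.png

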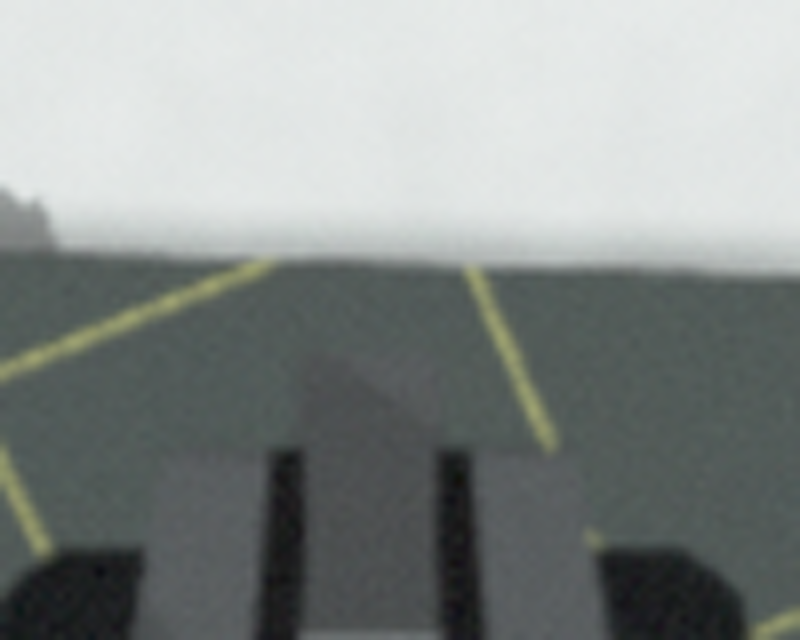

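```bash
python3 - <<'E'
from h import *
d=dict(np.load("i.npz")); R,c,o=toolT()
f=lambda x,y,z,s=5,x0=240,y0=140:onz(d,(x0+(x+.5)/s-.5,y0+(y+.5)/s-.5),z)
sh=f(406,216,.1); sh2=f(404.5,210,.098); print("shaft",sh,sh2)
cl=f((212+592)/2,(371-10)/2+0,.068); print("collar",cl)
A=f(30,524,.051);B=f(746,545,.051);v=A-B; print("screws",A,B,np.degrees(np.arctan2(v[1],v[0]))-90)
g=lambda x,y,z:onz(d,(x,y),z)
for a,b in [((252,110),(392,114)),((250,5),(252,110)),((400,10),(392,113))]:
    v=g(*b,.05)-g(*a,.05);print(np.degrees(np.arctan2(v[1],v[0])))
si=f(402,266,.1); v=si-sh; print("slot",si,np.linalg.norm(v[:2]),np.degrees(np.arctan2(v[1],v[0])))
so=f(397,338,.068); v=so-sh;print("pocket outer",np.linalg.norm(v[:2]),np.degrees(np.arctan2(v[1],v[0])))
# key bottom in tool frame; bottom 0.0517 ahead
for zz,rows in ((.0517,355),):
    X=f(370,rows,c[2]-zz,8,270,230); print("key bottom -x edge in tool",R.T@(X-c))
X=f(371,635,c[2]-.0117,8,270,230); print("key top edge",R.T@(X-c))
E
```

```text
shaft [0.55278673 0.02295376 0.1       ] [0.55235157 0.02297554 0.098     ]
collar [0.55232101 0.02300368 0.068     ]
screws [ 0.5787585  -0.04364542  0.051     ] [0.6193723  0.04827026 0.051     ] -203.8386868457796
66.3435488434213
-23.417388468104654
-23.82481928379796
slot [0.55771448 0.02049756 0.1       ] 0.005505959683970844 -26.49360115367002
pocket outer 0.019527470635813508 -24.185686944890325
key bottom -x edge in tool [-0.00299282 -0.00207351  0.05170039]
key top edge [-0.00291429 -0.00334934  0.01170084]
```

```bash
python3 - <<'E'
from h import *
R,c,o=toolT(); w=arm.get_image("wrist"); print("cam in tool",R.T@(-w["R"].T@w["t"]-c))
K=c+R@np.array([-.003,.0025,.03]); yaw=np.radians(-23.8)
T=np.array([.5526,.0230,0])+.012*np.array([np.cos(yaw),np.sin(yaw),0])
p=c+(T-K); p[2]=.158; print(p); goto(p,np.radians(66.2))
E
```

```text
cam in tool [-0.00069449 -0.06646804 -0.12053829]
[0.56238799 0.0218667  0.158     ]
slide [ 0.0025 -0.0295  0.0378] twist [-0.0001 -0.0001  0.0327] gap 0.0062 t 6.3
```

```bash
python3 - <<'E'
from h import *
d=dict(np.load("i.npz"));R,c,o=toolT(); w=arm.get_image("wrist")
print(c, R.T@(-d["R"].T@d["t"]-c), R.T@(-w["R"].T@w["t"]-c)); print((d["R"]@R).round(4).tolist()); print((w["R"]@R).round(4).tolist())
for X in [(0,0,.05),(0,0,.1)]: print(proj(w,c+R@np.array(X)))
E
```

```text
[0.58886238 0.00853674 0.19577045] [-0.00259497 -0.0655999  -0.11939323] [-0.00070646 -0.06646753 -0.12051336]
[[1.0, 0.003, 0.0007], [-0.0027, 0.9643, -0.2648], [-0.0014, 0.2648, 0.9643]]
[[1.0, 0.0003, 0.0002], [-0.0003, 0.9637, -0.2669], [-0.0003, 0.2669, 0.9637]]
[317.49055368 279.81842135]
[317.16329785 248.7106975 ]
```

```bash
python3 - <<'E'
from h import *
R,c,o=toolT(); yaw=np.radians(-23.8)
T=np.array([.5526,.0230,0])+.012*np.array([np.cos(yaw),np.sin(yaw),0])
y=np.radians(66.2);X=np.array([np.cos(y),np.sin(y),0]);Y=np.array([np.sin(y),-np.cos(y),0])
p=T+.0011*X-.0016*Y; p[2]=.158; print(p); goto(p,y)
E
```

```text
[0.56255948 0.01980958 0.158     ]
slide [ 0.0007 -0.0287  0.0378] twist [-0.     -0.0001  0.0325] gap 0.0066 t 6.35
```

Emit:
send_rows:
  slide:
    - [0.0007,-0.0287,0]
    - [0,0,0.0378]
    - [0,0,0]
    - [0,0,0]
    - [0,0,0]
  twist:
    - [0,0,0]
    - [0,0,0.0325]
    - [0,0,0]
    - [0,0,0]
    - [0,0,0]
  gripper: [1,1,1,1,1]

```text
time_s: 6.85
eef_pos: [0.5635, 0.0188, 0.1597]
tool_rot: [2.632, 1.713, 0.003]
ft_force: [0.2, 0.2, -0.6]
finger_gap: 0.0063
```

```bash
python3 - <<'E'
from h import *
R,c,o=toolT();w=arm.get_image("wrist")
s=arm.get_image("scene")
crop(w["image"],260,210,380,300,6.6,"pics/j1.png")
crop(s["image"],280,210,340,280,8,"pics/j2.png")
print(o["finger_gap"],c,o["ft_force"],np.degrees(np.arctan2(R[1,0],R[0,0])))
np.savez("j.npz",c=c,Rt=R,**{k:w[k] for k in("intrinsics","R","t")})
goto((0.56256,0.01981,.158),np.radians(66.2))
E
```

```text
0.006270592992257086 [0.56350776 0.01879724 0.15968679] [ 0.18705552  0.19375831 -0.56740088] 66.13118655424213
slide [ 0.0006 -0.0013  0.0016] twist [ 0.0023 -0.001  -0.0017] gap 0.0063 t 6.95
```

View pics/j1.png

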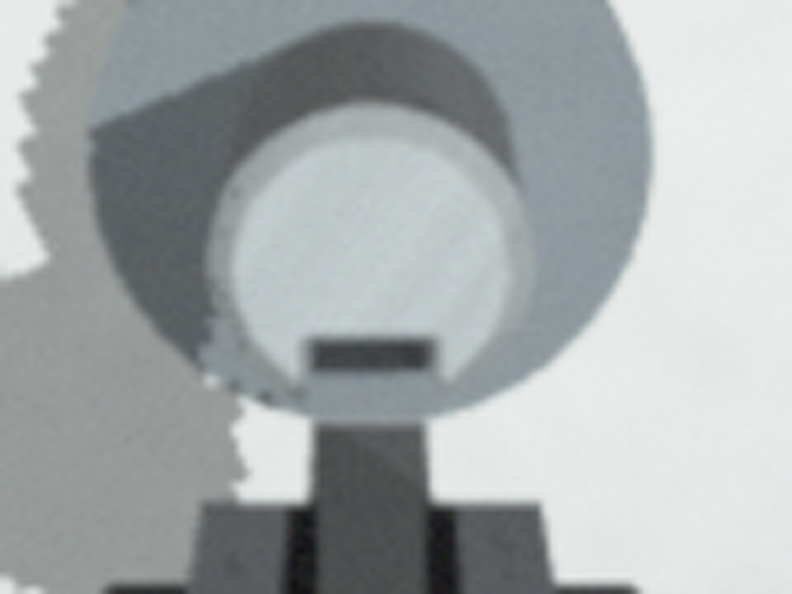

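View pics/j2.png

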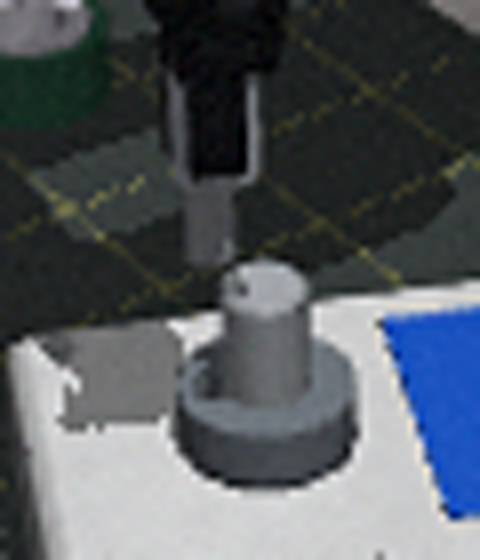

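```bash
python3 - <<'E'
from h import *
d=dict(np.load("j.npz")); R,c=d["Rt"],d["c"]
f=lambda x,y,z,s=6.6,x0=260,y0=210:onz(d,(x0+(x+.5)/s-.5,y0+(y+.5)/s-.5),z)
sh=f(371,276,.1);sh2=f(369.5,102+161,.098);si=f(374,340,.1)
cl=f((90+654)/2,415-281,.068)
for n,v in(("sh",sh),("sh2",sh2),("si",si),("cl",cl),("keybot",f(369,422,c[2]-.0517)),("keybot if 2mm lower",f(369,422,c[2]-.0537))): print(n,v.round(4),(R.T@(v-c)).round(4))
s=arm.get_image("scene");print([((proj(s,c+R@np.array([0,y,z]))-[280,210])*8).round() for y,z in((.0016,.0517),(-.0044,.0517),(.0076,.0517),(.0016,.0117))])
print(((proj(s,sh)-[280,210])*8).round())
E
```

```text
sh [0.5535 0.0225 0.1   ] [-0.0008 -0.0108  0.0597]
sh2 [0.5531 0.0225 0.098 ] [-0.0009 -0.0112  0.0617]
si [0.558  0.0207 0.1   ] [-0.0005 -0.0059  0.0597]
cl [0.5511 0.0236 0.068 ] [-0.0007 -0.0135  0.0917]
keybot [0.561 0.019 0.108] [-0.0009 -0.0025  0.0517]
keybot if 2mm lower [0.5617 0.0187 0.106 ] [-0.0009 -0.0017  0.0537]
[array([207., 255.]), array([230., 252.]), array([184., 258.]), array([202., 124.])]
[255. 273.]
```

```bash
cat > fit.py <<'E'
from h import *
from scipy.optimize import brentq
def edge(d,R,c,row,z,r,top,s,y0,ax=-.0008):
    """tool-y of circle centre (height z radius r) whose top/bottom image edge is at zoom row"""
    row=y0+(row+.5)/s-.5
    a=np.linspace(0,2*np.pi,181)
    def e(ty):
        C=c+R@np.array([ax,ty,0]); 
        v=[proj(d,np.array([C[0]+r*np.cos(t),C[1]+r*np.sin(t),z]))[1] for t in a]
        return (min(v) if top else max(v))-row
    return brentq(e,-.1,.1)
E
python3 - <<'E'
from fit import *
d=dict(np.load("j.npz")); R,c=d["Rt"],d["c"]
for n,a in (("inner top",(137,.1,.010,1)),("outer top",(102,.098,.012,1)),("collar bot",(415,.068,.024,0)),("shaft foot top",(22,.068,.012,1))): print(n,round(edge(d,R,c,*a,6.6,210),4))
d=dict(np.load("i.npz")); Ri=d["R"].T@np.array([[1,0,0],[0,.9637,-.2669],[0,.2669,.9637]]); cam=-d["R"].T@d["t"]; ci=cam-Ri@np.array([-.0007,-.06647,-.12052]);print(ci)
for n,a in (("inner top",(122,.1,.010,1)),("outer top",(102,.098,.012,1)),("collar bot",(371,.068,.024,0)),("shaft foot",(90,.068,.012,1))):
    y=edge(d,Ri,ci,*a,5,140); print(n,round(y,4),(ci+Ri@np.array([-.001,y,0]))[:2])
E
```

```text
inner top -0.0111
outer top -0.0112
collar bot -0.0121
shaft foot top -0.0109
[0.58861754 0.00629185 0.19450328]
inner top -0.0396 [0.55155952 0.02025833]
outer top -0.0396 [0.55157187 0.02025331]
collar bot -0.0397 [0.55149509 0.02028449]
shaft foot -0.039 [0.55209463 0.02004107]
```

```bash
python3 - <<'E'
from h import *
d=dict(np.load("j.npz"));R,c,o=toolT();print(c,d["c"],o["ft_force"])
y=np.radians(66.2);p=d["c"]+d["Rt"]@np.array([.0003,-.001,0]);p[2]=.154;print(p);goto(p,y)
E
```

```text
[0.56337411 0.01866206 0.15934369] [0.56350776 0.01879724 0.15968679] [ 0.03443837 -0.18443083 -0.52224044]
[0.56271468 0.01947623 0.154     ]
slide [ 0.0005 -0.0009  0.0053] twist [ 0.0019 -0.0009 -0.0018] gap 0.0065 t 7.0
```

Emit:
send_rows:
  slide:
    - [0.0005,-0.001,0.004]
    - [0,0,0.004]
    - [0,0,0.004]
    - [0,0,0]
  twist:
    - [0.002,0,0]
    - [0,0,0]
    - [0,0,0]
    - [0,0,0]
  gripper: [1,1,1,1]

```text
time_s: 7.4
eef_pos: [0.5615, 0.0197, 0.1449]
tool_rot: [-2.631, -1.712, 0.004]
ft_force: [0.2, -0.1, -0.5]
finger_gap: 0.0064
```

```bash
python3 - <<'E'
from h import *
R,c,o=toolT();w=arm.get_image("wrist")
s=arm.get_image("scene")
crop(w["image"],260,210,380,300,6.6,"pics/k1.png")
crop(s["image"],280,210,340,280,8,"pics/k2.png")
print(o["finger_gap"],c,o["ft_force"],np.degrees(np.arctan2(R[1,0],R[0,0])))
E
```

```text
0.006437921201941092 [0.56149168 0.01966153 0.14494968] [ 0.23449722 -0.06545503 -0.47892982] 66.09123956742869
```

View pics/k1.png

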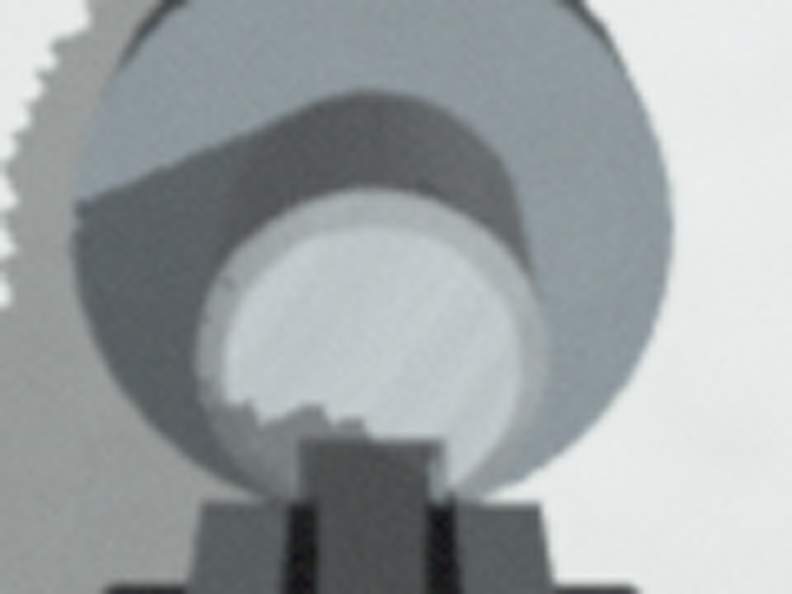

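View pics/k2.png

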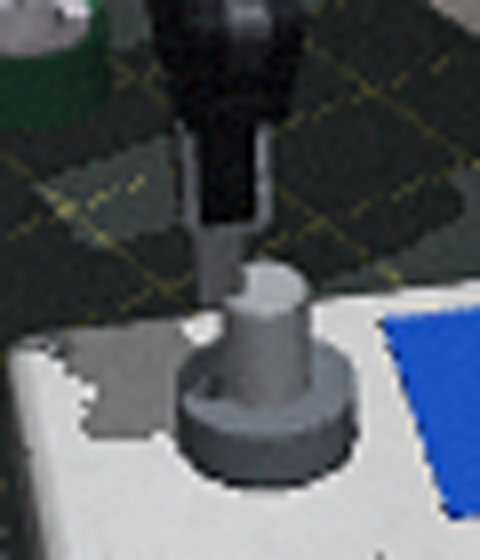

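Emit:
send_rows:
  slide:
    - [0,0,0.005]
    - [0,0,0.005]
    - [0,0,0.005]
    - [0,0,0.004]
    - [0,0,0]
  twist:
    - [0,0,0]
    - [0,0,0]
    - [0,0,0]
    - [0,0,0]
    - [0,0,0]
  gripper: [1,1,1,1,1]

```text
time_s: 8.0
eef_pos: [0.5615, 0.0197, 0.126]
tool_rot: [-2.631, -1.712, 0.003]
ft_force: [0.5, -0.7, 0.1]
finger_gap: 0.0067
```

```bash
python3 - <<'E'
from h import *
R,c,o=toolT();w=arm.get_image("wrist")
s=arm.get_image("scene")
crop(w["image"],240,210,400,330,5,"pics/l1.png")
crop(s["image"],280,210,340,280,8,"pics/l2.png")
print(o["finger_gap"],c,o["ft_force"],np.degrees(np.arctan2(R[1,0],R[0,0])))
E
```

```text
0.006680713597472675 [0.56150722 0.01968512 0.12600957] [ 0.48047395 -0.7450992   0.06899578] 66.09173733617526
```

View pics/l1.png

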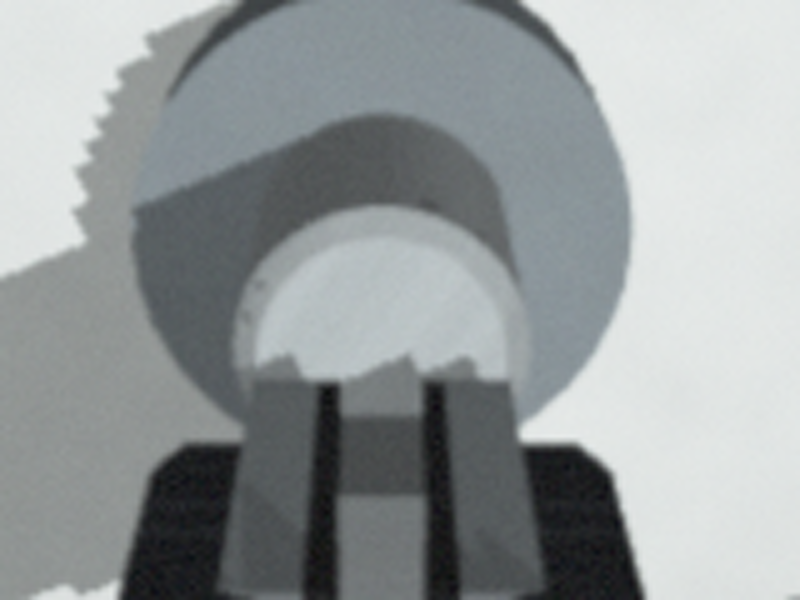

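View pics/l2.png

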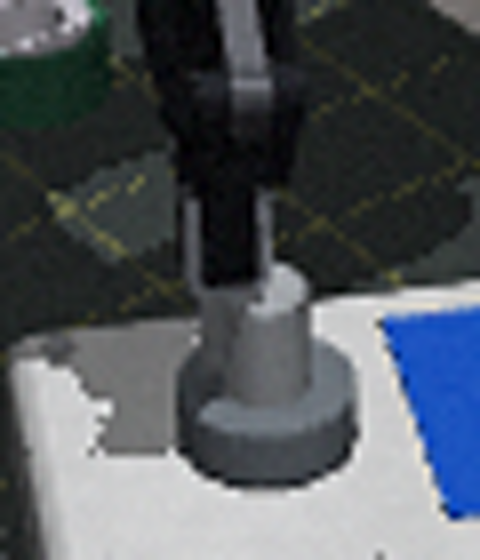

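```bash
python3 - <<'E'
from fit import *
w=arm.get_image("wrist");R,c,o=toolT();print(c)
for n,a in (("inner top",(238,.1,.010,1)),("outer top",(205,.098,.012,1)),("collar L/R bot?",(115,.068,.012,1))): print(n,round(edge(w,R,c,*a,5,210),4))
f=lambda x,y,z,s=5,x0=240,y0=210:R.T@(onz(w,(x0+(x+.5)/s-.5,y0+(y+.5)/s-.5),z)-c)
print("key top -x edge",f(380,493,c[2]-.0117),"slot inner edge",f(380,415,.1), "key +x?",f(380,598,c[2]-.0117))
E
```

```text
[0.56199407 0.01969465 0.12717868]
inner top -0.0086
outer top -0.0087
collar L/R bot? -0.0085
key top -x edge [-0.00087409 -0.00397641  0.01170672] slot inner edge [-0.00088896 -0.00353443  0.02718466] key +x? [-0.00087905  0.00454244  0.01169196]
```

Emit:
send_rows:
  slide:
    - [0,0.001,0]
    - [0,0,0]
    - [0,0,0]
    - [0,0,0]
    - [0,0,0]
  twist:
    - [0,0,0]
    - [0,0,0]
    - [0,0,0]
    - [0,0,0]
    - [0,0,0]
  gripper: [1,1,0.6,0.6,0.6]

```text
time_s: 8.65
eef_pos: [0.5628, 0.0193, 0.1271]
tool_rot: [-2.632, -1.712, 0.001]
ft_force: [0.1, -0.7, -0.5]
finger_gap: 0.0171
```

```bash
python3 - <<'E'
from h import *
R,c,o=toolT();w=arm.get_image("wrist")
s=arm.get_image("scene")
crop(w["image"],240,210,400,330,5,"pics/m1.png")
crop(s["image"],280,210,340,280,8,"pics/m2.png")
print(o["finger_gap"],c,o["ft_force"],np.degrees(np.arctan2(R[1,0],R[0,0])))
E
```

```text
0.017128874724695896 [0.56284752 0.01927958 0.12710997] [ 0.08832065 -0.67668273 -0.48078122] 66.09187022454402
```

View pics/m1.png

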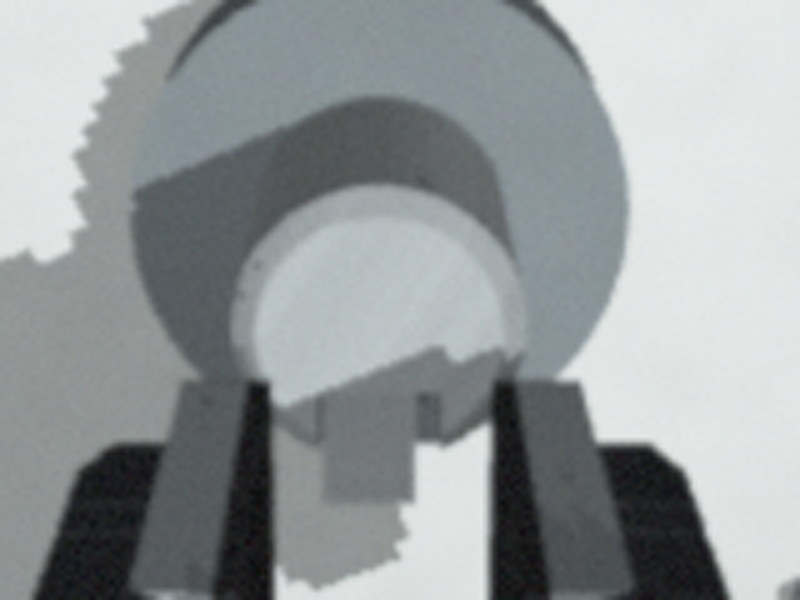

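View pics/m2.png

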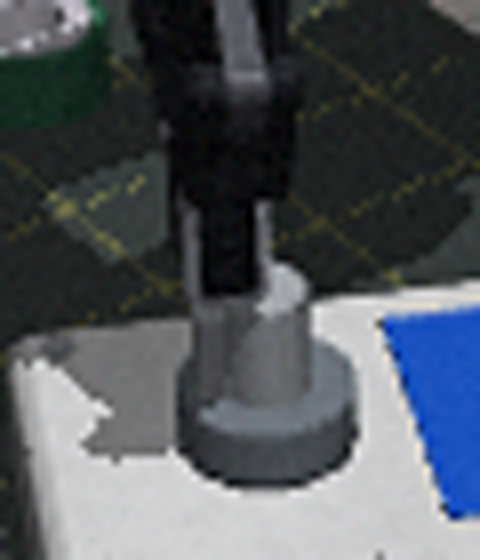

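Emit:
send_rows:
  slide:
    - [0,0,-0.02]
    - [0,0.01,-0.04]
    - [0,0.015,-0.02]
    - [0,0,0]
    - [0,0,0]
  twist:
    - [0,0,0]
    - [0,0,0]
    - [0,0,0]
    - [0,0,0]
    - [0,0,0]
  gripper: [0.6,0.6,0.3,0,0]

```text
time_s: 9.25
eef_pos: [0.5857, 0.0091, 0.2065]
tool_rot: [-2.632, -1.712, 0.002]
ft_force: [0.7, -0.6, -0.4]
finger_gap: 0.0425
```

```bash
python3 - <<'E'
from h import *
R,c,o=toolT();w=arm.get_image("wrist")
s=arm.get_image("scene")
crop(w["image"],240,130,400,250,5,"pics/n1.png")
crop(s["image"],280,210,340,280,8,"pics/n2.png")
print(o["finger_gap"],c,o["ft_force"],np.degrees(np.arctan2(R[1,0],R[0,0])))
np.savez("n.npz",c=c,Rt=R,**{k:w[k] for k in("intrinsics","R","t")})
E
```

```text
0.042455128606008564 [0.58568961 0.009059   0.20650425] [ 0.74409863 -0.61091436 -0.41632942] 66.07870820430675
```

View pics/n1.png

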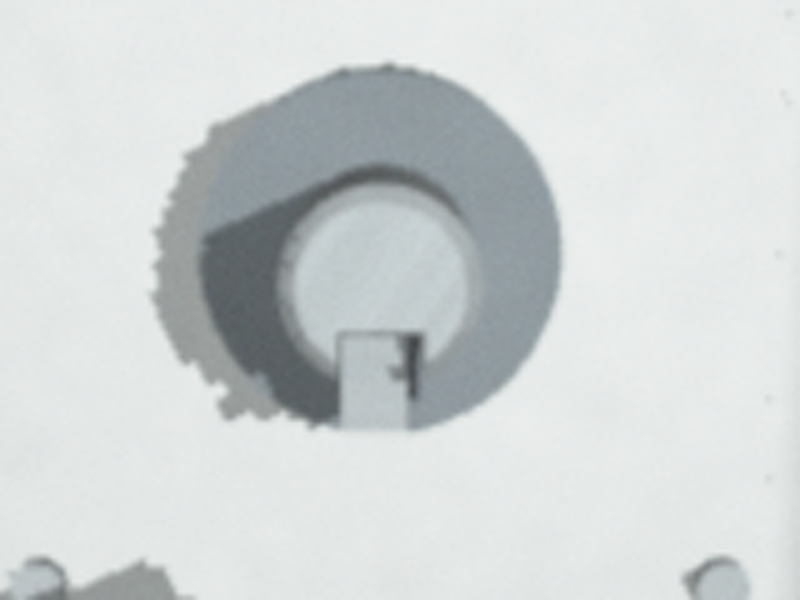

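View pics/n2.png

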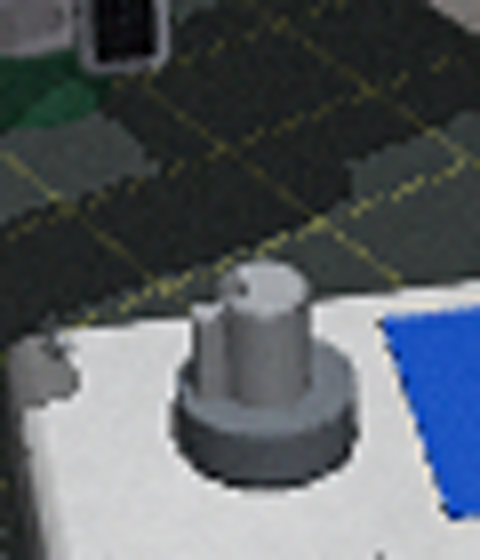

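```bash
python3 - <<'E'
from fit import *
d=dict(np.load("n.npz")); R,c=d["Rt"],d["c"]
f=lambda x,y,z,s=5,x0=240,y0=130:onz(d,(x0+(x+.5)/s-.5,y0+(y+.5)/s-.5),z)
X=f(380.5,290,.099); xx=(R.T@(X-c))[0]
for n,a in (("inner top",(203,.1,.010,1)),("outer top",(183,.098,.012,1)),("collar bot",(431,.068,.024,0)),("collar top",(66,.068,.024,1)),("foot",(163,.068,.012,1))):
    y=edge(d,R,c,*a,5,130,xx); print(n,xx.round(4),round(y,4),(c+R@np.array([xx,y,0]))[:2].round(4))
k=f(375,381,.092); v=k[:2]-(c+R@np.array([xx,y,0]))[:2];print("key",k,np.linalg.norm(v),np.degrees(np.arctan2(v[1],v[0])), R[:2,:2].T@v)
E
```

```text
inner top -0.0008 -0.0351 [0.5532 0.0226]
outer top -0.0008 -0.0352 [0.5532 0.0226]
collar bot -0.0008 -0.0358 [0.5526 0.0228]
collar top -0.0008 -0.0356 [0.5529 0.0227]
foot -0.0008 -0.0353 [0.5531 0.0226]
key [0.5640319  0.01703815 0.092     ] 0.01230853628281853 -27.07129787066842 [-0.00067636  0.0122899 ]
```

Emit:
send_rows:
  slide:
    - [-0.0428,0.0051,0.001]
    - [-0.0428,0.0051,0.001]
    - [-0.0428,0.0051,0.001]
    - [-0.0428,0.0051,0.001]
    - [-0.0428,0.0051,0.001]
  twist:
    - [0,0,0]
    - [0,0,0]
    - [0,0,0]
    - [0,0,0]
    - [0,0,0]
  gripper: [-0.4,-0.8,-1,-1,-1]

```text
time_s: 9.85
eef_pos: [0.5209, -0.1978, 0.2004]
tool_rot: [-2.63, -1.712, 0.004]
ft_force: [0.5, 0.3, 0.5]
finger_gap: 0.0853
```

Emit:
send_rows:
  slide:
    - [-0.0428,0.0051,0.001]
    - [0,0,0]
    - [0,0,0]
    - [0,0,0]
    - [0,0,0]
  twist:
    - [0,0,-0.114]
    - [0,0,-0.114]
    - [0,0,-0.114]
    - [0,0,-0.114]
    - [0,0,0]
  gripper: [-1,-1,-1,-1,-1]

```text
time_s: 10.35
eef_pos: [0.509, -0.2377, 0.1994]
tool_rot: [-2.174, -2.262, 0.002]
ft_force: [-0.3, 0.8, 0.1]
finger_gap: 0.0856
```

Emit:
send_rows:
  slide:
    - [0,0,0]
    - [0,0,0]
  twist:
    - [0,0,0]
    - [0,0,0]
  gripper: [-1,-1]

```text
time_s: 10.55
eef_pos: [0.5095, -0.2378, 0.2004]
tool_rot: [-2.178, -2.26, 0.001]
ft_force: [0.3, -0.2, -0.8]
finger_gap: 0.0857
```

```bash
python3 - <<'E'
from h import *
R,c,o=toolT();w=arm.get_image("wrist")
cv2.imwrite("pics/o0.png",w["image"][:,:,::-1])
print(o["finger_gap"],c,o["ft_force"],np.degrees(np.arctan2(R[1,0],R[0,0])),o["joint_pos"])
np.savez("o.npz",c=c,Rt=R,im=w["image"],**{k:w[k] for k in("intrinsics","R","t")})
E
```

```text
0.08569296348276183 [ 0.50951375 -0.23779596  0.20035562] [ 0.29509064 -0.239313   -0.83972275] 92.1069035271427 [-5.02295804e-01  1.80342137e-01  1.36757858e+00 -9.10081076e-05
  1.59654409e+00 -2.10986850e+00]
```

View pics/o0.png

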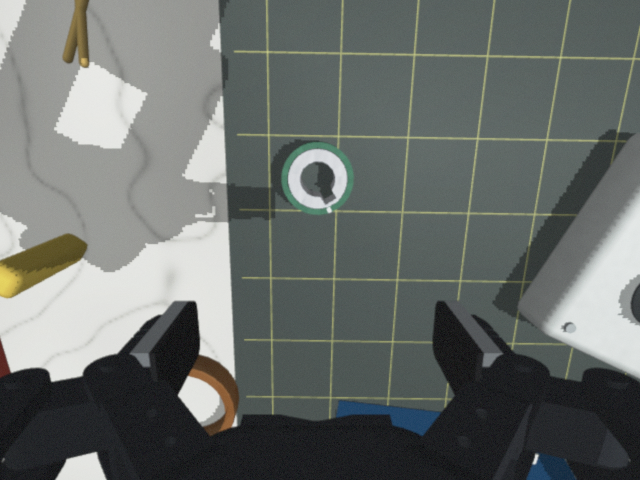

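```bash
python3 - <<'E'
from h import *
im=np.load("o.npz")["im"]
crop(im,270,130,365,225,6.3,"pics/o1.png")
E
```

```text
(no output)
```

View pics/o1.png

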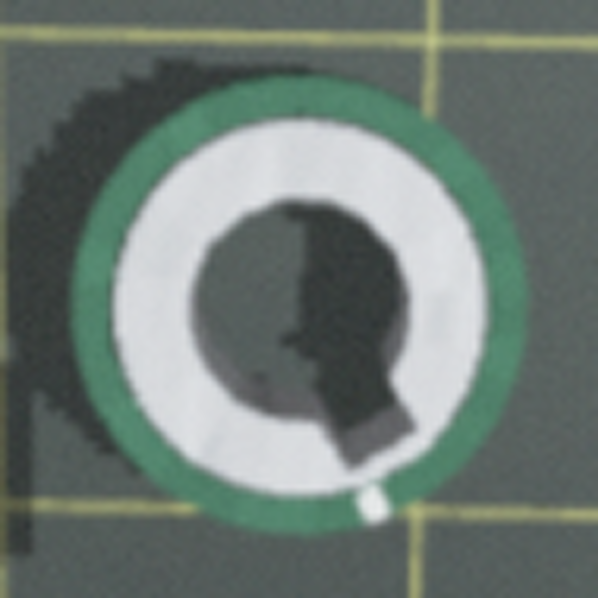

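```bash
python3 - <<'E'
from fit import *
d=np.load("o.npz");d={k:d[k] for k in d}; R,c=d["Rt"],d["c"]
f=lambda x,y,z,s=6.3,x0=270,y0=130:onz(d,(x0+(x+.5)/s-.5,y0+(y+.5)/s-.5),z)
xx=(R.T@(f(299.5,305,.028)-c))[0]
for n,a in (("white top",(116,.028,.022,1)),("white bot",(496,.028,.022,0)),("bore top",(198,.028,.013,1)),("bore bot",(420,.028,.013,0)),("green top",(72,.028,.027,1)),("green bot",(533,.028,.027,0))):
    y=edge(d,R,c,*a,6.3,130,xx); print(n,xx.round(4),round(y,4),(c+R@np.array([xx,y,0]))[:2].round(4))
ys=[edge(d,R,c,*a,6.3,130,xx) for a in ((116,.028,.022,1),(496,.028,.022,0),(198,.028,.013,1),(420,.028,.013,0))]
C=c+R@np.array([xx,np.mean(ys),0]); print("C",C)
for n,p in (("keyway",(381.5,450)),("mark",(374,505)),("side L",(350,470)),("side R",(413,430))):
    v=f(*p,.028)-C; print(n,np.linalg.norm(v[:2]),np.degrees(np.arctan2(v[1],v[0])))
v=f(350,470,.028)-f(413,430,.028); print(np.linalg.norm(v),np.degrees(np.arctan2(v[1],v[0]))+90)
y=np.radians(92)
goto(C*[1,1,0]+[0,0,.1],y)
E
```

```text
white top -0.0002 -0.0335 [ 0.4761 -0.2392]
white bot -0.0002 -0.033 [ 0.4766 -0.2392]
bore top -0.0002 -0.0332 [ 0.4764 -0.2392]
bore bot -0.0002 -0.0332 [ 0.4764 -0.2392]
green top -0.0002 -0.0334 [ 0.4761 -0.2392]
green bot -0.0002 -0.0334 [ 0.4761 -0.2392]
C [ 0.47634348 -0.23921575  0.20043872]
keyway 0.019461414993243817 33.24240411793277
mark 0.025097480265459864 23.66472545186656
side L 0.02009301441582416 20.401479120173835
side R 0.01983761568021753 46.194828866177225
0.008915735428927613 34.89824490700599
slide [-0.0002 -0.033   0.1006] twist [-0.0023 -0.0012  0.0023] gap 0.0853 t 10.6
```

Emit:
send_rows:
  slide:
    - [0.0005,-0.033,0.03]
    - [0,0,0.05]
    - [0,0,0.05]
    - [0,0,0.03]
    - [0,0,0.014]
  twist:
    - [-0.0023,-0.0012,0]
    - [0,0,0]
    - [0,0,0]
    - [0,0,0]
    - [0,0,0]
  gripper: [-1,-1,-1,-1,-1]

```text
time_s: 11.1
eef_pos: [0.475, -0.2378, 0.0235]
tool_rot: [-2.176, -2.26, 0.002]
ft_force: [-0.0, 0.2, -0.3]
finger_gap: 0.0853
```

Emit:
send_rows:
  slide:
    - [0,0,0]
    - [0,0,0]
    - [0,0,0]
  twist:
    - [0,0,0]
    - [0,0,0]
    - [0,0,0]
  gripper: [-0.7,-0.7,-0.7]

```text
time_s: 11.4
eef_pos: [0.4781, -0.2396, 0.0293]
tool_rot: [2.175, 2.261, 0.002]
ft_force: [0.5, -0.4, 0.5]
finger_gap: 0.0725
```

```bash
python3 - <<'E'
from h import *
R,c,o=toolT();w=arm.get_image("wrist");s=arm.get_image("scene")
cv2.imwrite("pics/p0.png",w["image"][:,:,::-1])
crop(s["image"],240,170,320,250,7,"pics/p1.png")
print(o["finger_gap"],c,o["ft_force"],np.degrees(np.arctan2(R[1,0],R[0,0])))
goto((.4763,-.239,.026),np.radians(92))
E
```

```text
0.0724785963395715 [ 0.47810393 -0.23962612  0.0293112 ] [ 0.48795766 -0.37150985  0.46731754] 92.21038399011377
slide [ 0.0005 -0.0014  0.0028] twist [0.0033 0.002  0.0038] gap 0.0729 t 11.5
```

View pics/p0.png

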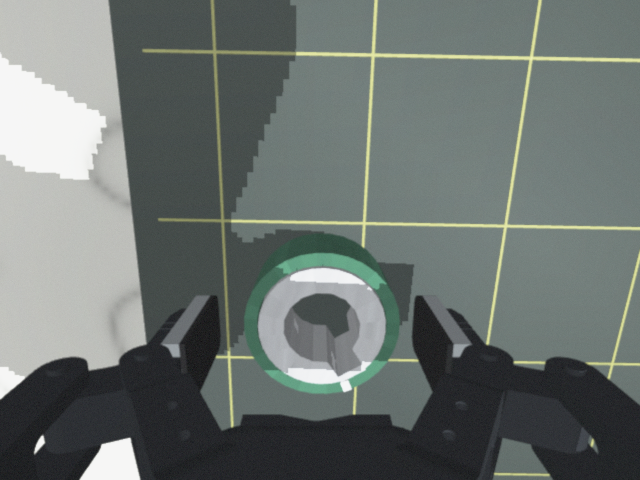

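View pics/p1.png

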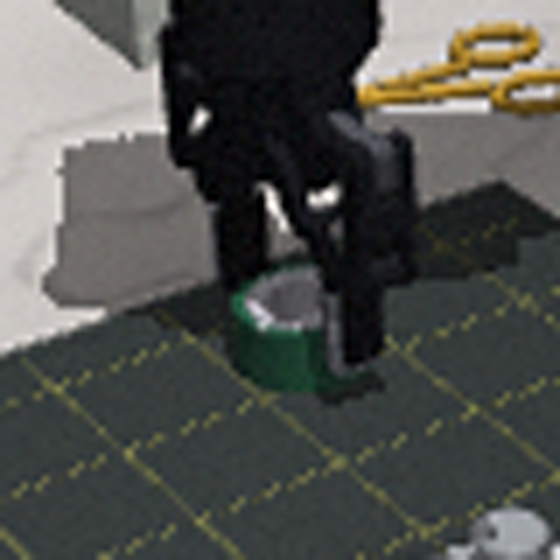

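Emit:
send_rows:
  slide:
    - [0.0005,-0.0014,0.003]
    - [0,0,0]
    - [0,0,0]
    - [0,0,0]
    - [0,0,0]
  twist:
    - [0.003,0.002,0]
    - [0,0,0]
    - [0,0,0]
    - [0,0,0]
    - [0,0,0]
  gripper: [-0.6,-0.4,-0.1,0.3,0.3]
  newtons: 50

```text
time_s: 12.0
eef_pos: [0.4754, -0.2383, 0.0243]
tool_rot: [-2.176, -2.262, 0.001]
ft_force: [-1.9, 2.5, 5.7]
finger_gap: 0.0524
```

```bash
python3 - <<'E'
from h import *
R,c,o=toolT();w=arm.get_image("wrist");s=arm.get_image("scene")
cv2.imwrite("pics/q0.png",w["image"][:,:,::-1])
crop(s["image"],240,170,320,250,7,"pics/q1.png")
print(o["finger_gap"],c,o["ft_force"],np.degrees(np.arctan2(R[1,0],R[0,0])))
goto((.4763,-.239,.026),np.radians(92))
E
```

```text
0.05239418898180838 [ 0.47536524 -0.23831999  0.02430288] [-1.92502673  2.47578403  5.67166583] 92.21886370883661
slide [-0.0007  0.0009 -0.0017] twist [-0.0024 -0.002   0.0038] gap 0.0524 t 12.1
```

View pics/q0.png

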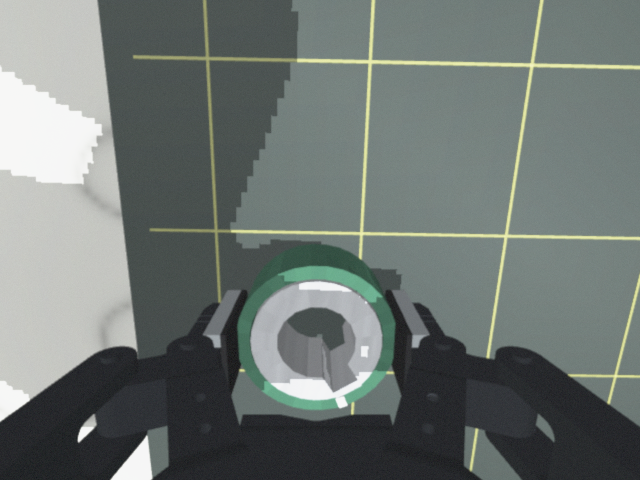

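View pics/q1.png

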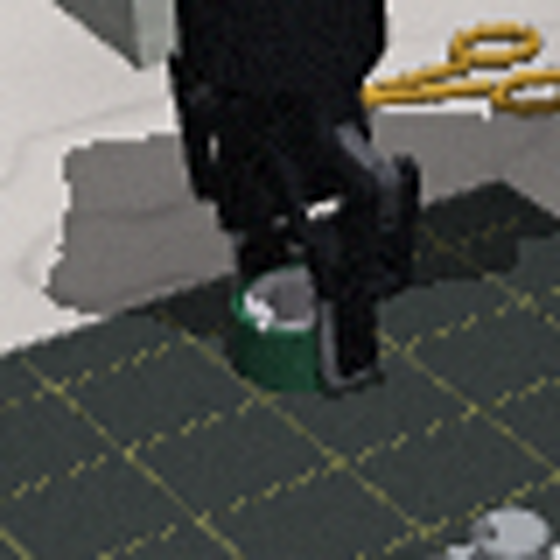

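Emit:
send_rows:
  slide:
    - [0,0,-0.01]
    - [0,0,-0.03]
    - [0,0,-0.045]
    - [0,0,-0.046]
    - [0,0,0]
  twist:
    - [0,0,0]
    - [0,0,0]
    - [0,0,0]
    - [0,0,0]
    - [0,0,0]
  gripper: [1,1,1,1,1]

```text
time_s: 12.6
eef_pos: [0.4783, -0.2403, 0.1627]
tool_rot: [2.171, 2.257, 0.004]
ft_force: [0.6, -0.9, -2.4]
finger_gap: 0.0521
```

Emit:
send_rows:
  slide:
    - [0.0407,0.0245,0]
    - [0.0407,0.0245,0]
    - [0.0407,0.0245,0]
    - [0.0407,0.0245,0]
    - [0.0407,0.0245,0]
  twist:
    - [0,0,0]
    - [0,0,0]
    - [0,0,0]
    - [0,0,0]
    - [0,0,0]
  gripper: [1,1,1,1,1]

```text
time_s: 13.1
eef_pos: [0.5903, -0.0288, 0.1536]
tool_rot: [-2.175, -2.261, 0.003]
ft_force: [0.7, -1.5, -3.7]
finger_gap: 0.052
```

Emit:
send_rows:
  slide:
    - [0,0,0]
    - [0,0,0]
    - [0,0,0]
    - [0,0,0]
    - [0,0,0]
  twist:
    - [0,0,0.14]
    - [0,0,0.14]
    - [0,0,0.14]
    - [0,0,0.14]
    - [0,0,0.14]
  gripper: [1,1,1,1,1]

```text
time_s: 13.6
eef_pos: [0.5896, -0.0305, 0.1534]
tool_rot: [-2.823, -1.37, 0.006]
ft_force: [0.0, -1.1, -3.7]
finger_gap: 0.0528
```

Emit:
send_rows:
  slide:
    - [0,0,0]
    - [0,0,0]
    - [0,0,0]
    - [0,0,0]
    - [0,0,0]
  twist:
    - [0,0,0.14]
    - [0,0,0.14]
    - [0,0,0.027]
    - [0,0,0]
    - [0,0,0]
  gripper: [1,1,1,1,1]

```text
time_s: 14.1
eef_pos: [0.59, -0.0306, 0.1545]
tool_rot: [-2.996, -0.935, 0.004]
ft_force: [0.5, -0.5, -3.6]
finger_gap: 0.0524
```

```bash
python3 - <<'E'
from h import *
w=arm.get_image("wrist");R,c,o=toolT();s=arm.get_image("scene")
cv2.imwrite("pics/r0.png",w["image"][:,:,::-1])
crop(s["image"],240,170,340,270,6,"pics/r1.png")
print(o["finger_gap"],c,o["ft_force"],np.degrees(np.arctan2(R[1,0],R[0,0])),R.T@(-w["R"].T@w["t"]-c))
np.savez("r.npz",c=c,Rt=R,im=w["image"],**{k:w[k] for k in("intrinsics","R","t")})
E
```

```text
0.052191652739904615 [ 0.59003034 -0.03056183  0.15459848] [ 0.24897176 -0.60139689 -2.39633534] 34.64442015963828 [-0.00014239 -0.06623661 -0.12039246]
```

View pics/r0.png

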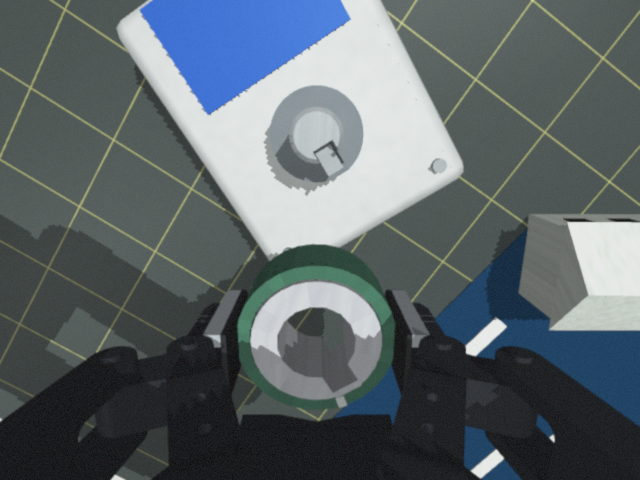

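View pics/r1.png

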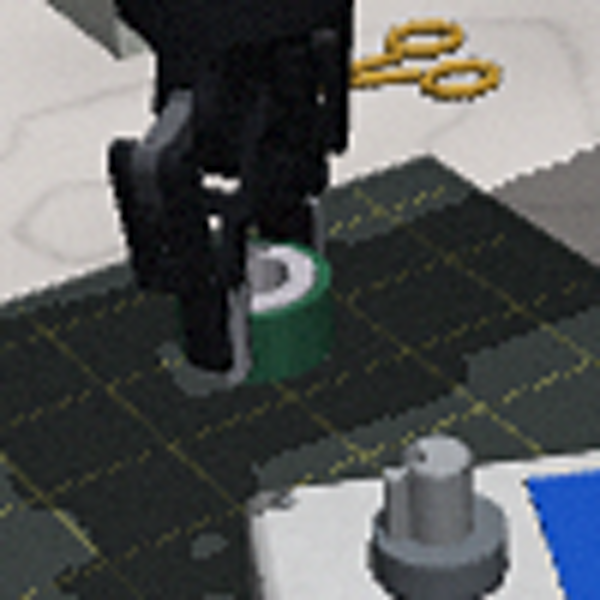

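```bash
python3 - <<'E'
from h import *
im=np.load("r.npz")["im"]
crop(im,255,75,375,205,4.5,"pics/r2.png")
crop(im,230,235,405,415,3.3,"pics/r3.png")
E
```

```text
(no output)
```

View pics/r2.png

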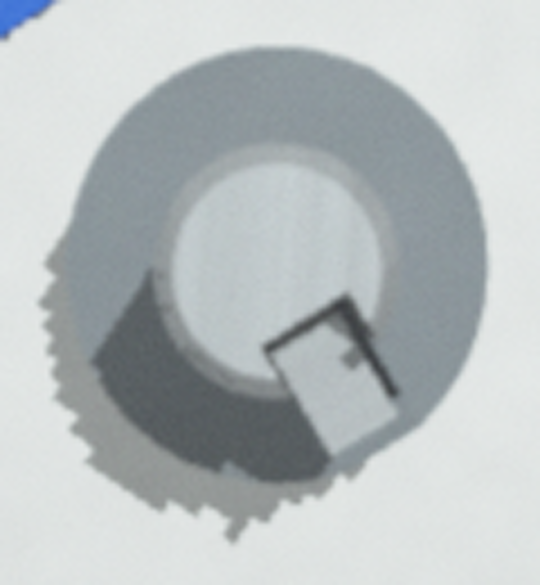

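View pics/r3.png

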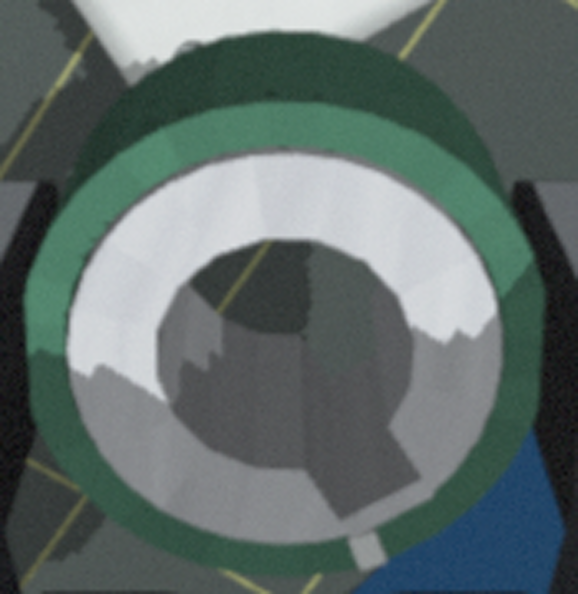

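```bash
python3 - <<'E'
from fit import *
d=np.load("r.npz");d={k:d[k] for k in d}; R,c=d["Rt"],d["c"]
f=lambda x,y,z,s,x0,y0:R.T@(onz(d,(x0+(x+.5)/s-.5,y0+(y+.5)/s-.5),z)-c)
xs=[f(276.5,272,.098,4.5,255,75)[0],f(278,272,.1,4.5,255,75)[0],f(279,260,.068,4.5,255,75)[0]];print(np.round(xs,4));sx=np.mean(xs)
ys=[edge(d,R,c,*a,4.5,75,sx) for a in ((162,.1,.01,1),(141,.098,.012,1),(397,.098,.012,0),(46,.068,.024,1))];print(np.round(ys,4)); sy=np.mean(ys)
for zt in (c[2]+.0037,c[2]+.002):
  wx=f(285,340,zt,3.3,230,235)[0]
  yw=[edge(d,R,c,*a,3.3,235,wx) for a in ((100,zt,.027,1),(577,zt,.027,0),(150,zt,.0225,1),(545,zt,.0225,0),(238,zt,.013,1),(470,zt,.013,0),(30,zt-.028,.027,1))];print(zt,wx.round(4),np.round(yw,4))
wy=np.mean(yw[:6]) ; zt=c[2]+.0037
C=np.array([wx,wy])
for n,p in (("keyway",(380.5,499)),("mark",(368,550))):
    v=f(*p,zt,3.3,230,235)[:2]-C; print(n,np.linalg.norm(v),np.degrees(np.arctan2(v[1],v[0])))
v=f(343,520,zt,3.3,230,235)-f(418,478,zt,3.3,230,235);print(np.degrees(np.arctan2(v[1],v[0]))-90)
# slot dir in tool: slot inner edge corners at z .1
a=f(264,350,.1,4.5,255,75);b=f(347,294,.1,4.5,255,75);v=(a-b);print("slot",np.degrees(np.arctan2(v[1],v[0]))-90,np.linalg.norm(v))
m=(a+b)[:2]/2-[sx,sy];print(np.linalg.norm(m),np.degrees(np.arctan2(m[1],m[0])))
k=f(335,390,.092,4.5,255,75)[:2]-[sx,sy];print("key",np.linalg.norm(k),np.degrees(np.arctan2(k[1],k[0])))
print("expected slot in tool",34.64+23.8)
print("delta to align",np.array([sx,sy])-C)
E
```

```text
[-0.0001  0.0001  0.0002]
[-0.0648 -0.0648 -0.0649 -0.0646]
0.158298483835355 -0.0001 [0.0013 0.0007 0.0019 0.0013 0.0016 0.0017 0.0023]
0.156598483835355 -0.0001 [0.0019 0.0021 0.0025 0.0026 0.0024 0.0029 0.0028]
keyway 0.018634672256805082 57.71945088859541
mark 0.023643718302035443 68.26319235791522
56.737221141207044
slot 56.624779484587464 0.009567915270185075
0.005500045904128243 61.352565897542966
key 0.013203536502955878 63.825187161055226
expected slot in tool 58.44
delta to align [ 0.00017508 -0.06717115]
```

Emit:
send_rows:
  slide:
    - [0.0001,-0.0334,0]
    - [0.0001,-0.0334,0]
    - [0,0,0.012]
    - [0,0,0.012]
    - [0,0,0]
  twist:
    - [0,0,0]
    - [0,0,0]
    - [0,0,0]
    - [0,0,0]
    - [0,0,0]
  gripper: [1,1,1,1,1]

```text
time_s: 14.7
eef_pos: [0.5515, 0.0242, 0.1287]
tool_rot: [-2.997, -0.931, 0.009]
ft_force: [0.0, -0.1, -3.0]
finger_gap: 0.0522
```

Emit:
send_rows:
  slide:
    - [0,0,0]
    - [0,0,0]
  twist:
    - [0,0,0]
    - [0,0,0]
  gripper: [1,1]

```text
time_s: 14.9
eef_pos: [0.5529, 0.0241, 0.1315]
tool_rot: [-2.998, -0.93, 0.002]
ft_force: [0.3, -0.1, -3.6]
finger_gap: 0.0523
```

```bash
python3 - <<'E'
from h import *
w=arm.get_image("wrist");R,c,o=toolT();s=arm.get_image("scene")
d=np.load("r.npz")
p=d["c"]+d["Rt"]@np.array([.0002,-.0668,.024]); print("target",p)
crop(w["image"],230,235,405,415,3.3,"pics/s0.png")
crop(s["image"],270,190,350,290,6,"pics/s1.png")
print(o["finger_gap"],c,o["ft_force"],np.degrees(np.arctan2(R[1,0],R[0,0])),R.T@(-w["R"].T@w["t"]-c))
goto(p,np.radians(34.6))
np.savez("s.npz",c=c,Rt=R,im=w["image"],**{k:w[k] for k in("intrinsics","R","t")})
E
```

```text
target [0.55214644 0.0245494  0.13081104]
0.052185390835818274 [0.55292831 0.02411997 0.13162648] [-0.37522967  0.22963647 -3.25217257] 34.483516777955735 [-1.15885279e-04 -6.61607460e-02 -1.20401334e-01]
slide [-0.0004 -0.0007  0.0008] twist [-0.0023  0.0005 -0.0019] gap 0.0523 t 15.0
```

View pics/s0.png

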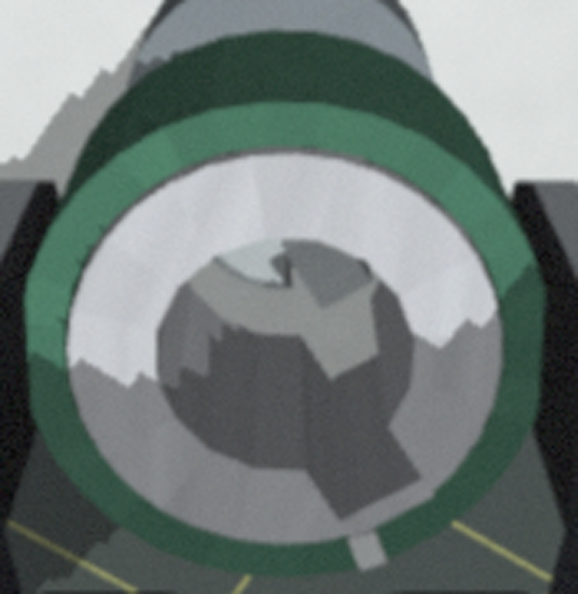

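View pics/s1.png

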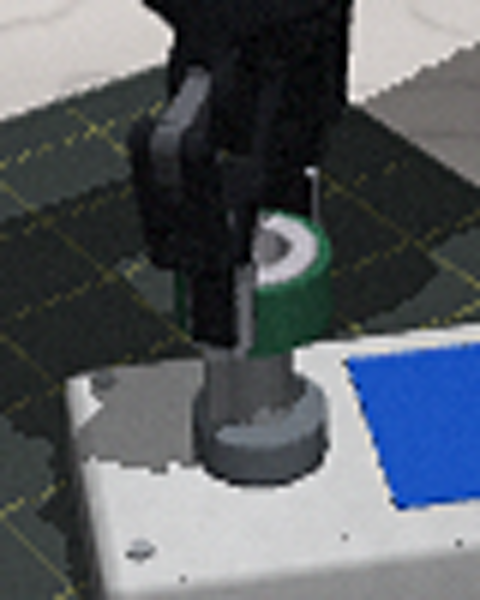

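```bash
python3 - <<'E'
from fit import *
d=np.load("s.npz");d={k:d[k] for k in d}; R,c=d["Rt"],d["c"]
im=d["im"]; crop(im,275,290,365,385,8,"pics/s2.png")
zb=c[2]-.0243;print(c)
for z in (zb,zb-.002,zb+.002): print("bore bottom rim",z,[round(edge(d,R,c,r,z,.013,0,3.3,235,0),4) for r in (333,337)])
print("shaft outer", [round(edge(d,R,c,r,.1,.010,0,3.3,235,0),4) for r in (283,287)],[round(edge(d,R,c,r,.098,.012,0,3.3,235,0),4) for r in (283,287)])
print("wheel bottom outer top edge",[round(edge(d,R,c,30,z,.027,1,3.3,235,0),4) for z in (zb,zb-.002)], "top rim",[round(edge(d,R,c,100,z+.028,.027,1,3.3,235,0),4) for z in (zb,zb-.002)])
print("bore top",[round(edge(d,R,c,r,zb+.028,.013,t,3.3,235,0),4) for r,t in((238,1),(470,0))])
print("bore top",[round(edge(d,R,c,r,zb+.026,.013,t,3.3,235,0),4) for r,t in((238,1),(470,0))])
S=R.T@(np.array([.5533,.0233,0])-c);print("shaft world est in tool",S)
E
```

```text
[0.55292831 0.02411997 0.13162648]
bore bottom rim 0.10732648263134119 [0.0016, 0.0021]
bore bottom rim 0.10532648263134119 [0.0027, 0.0032]
bore bottom rim 0.10932648263134119 [0.0005, 0.001]
shaft outer [0.0015, 0.002] [0.0005, 0.0011]
wheel bottom outer top edge [0.0024, 0.003] top rim [0.0014, 0.002]
bore top [0.0017, 0.0018]
bore top [0.0026, 0.0032]
shaft world est in tool [-9.53098804e-05  1.18512950e-03  1.31624192e-01]
```

View pics/s2.png

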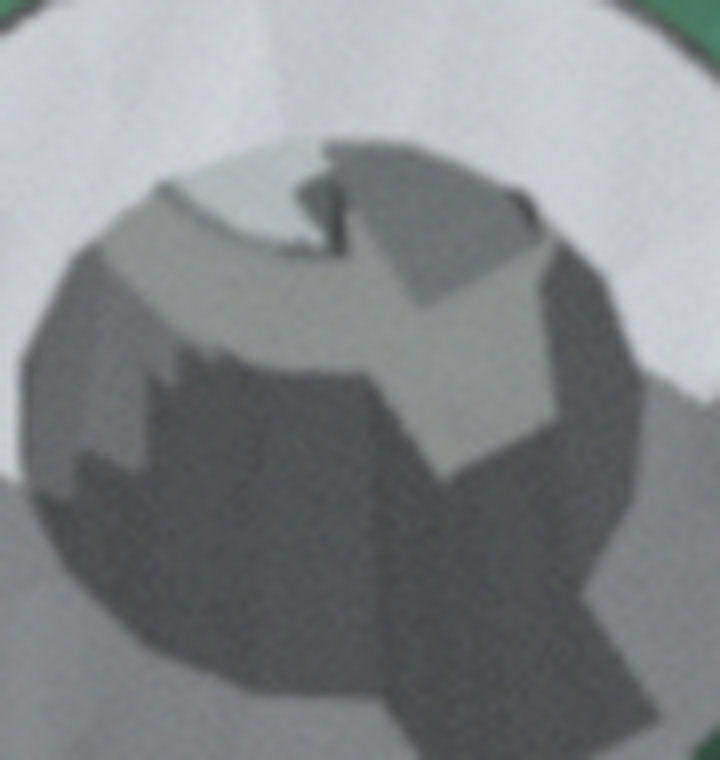

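Emit:
send_rows:
  slide:
    - [0,-0.0005,0.003]
    - [0,0,0.003]
    - [0,0,0.002]
    - [0,0,0]
  twist:
    - [0,0,0]
    - [0,0,0]
    - [0,0,0]
    - [0,0,0]
  gripper: [1,1,1,1]

```text
time_s: 15.4
eef_pos: [0.5518, 0.0251, 0.1226]
tool_rot: [-2.998, -0.931, 0.004]
ft_force: [-0.3, -0.4, -2.7]
finger_gap: 0.0521
```

```bash
python3 - <<'E'
from h import *
R,c,o=toolT();print(c,o["ft_force"],o["ft_torque"])
E
```

```text
[0.55184383 0.02506535 0.12259734] [-0.30627987 -0.35850713 -2.66208026] [-0.00320689  0.02849424 -0.03802939]
```

Emit:
send_rows:
  slide:
    - [0,0,0.002]
    - [0,0,0.002]
    - [0,0,0]
  twist:
    - [0,0,0]
    - [0,0,0]
    - [0,0,0]
  gripper: [1,1,1]

```text
time_s: 15.7
eef_pos: [0.5519, 0.0251, 0.1188]
tool_rot: [-2.998, -0.931, 0.004]
ft_force: [0.1, 1.1, -3.5]
finger_gap: 0.0525
```

```bash
python3 - <<'E'
from h import *
R,c,o=toolT();print(c,o["ft_force"],o["ft_torque"])
w=arm.get_image("wrist");crop(w["image"],230,235,405,415,3.3,"pics/t0.png")
E
```

```text
[0.55193101 0.02506365 0.11877248] [ 0.07625152  1.11345004 -3.54436831] [ 0.0143895  -0.04124671  0.00041838]
```

View pics/t0.png

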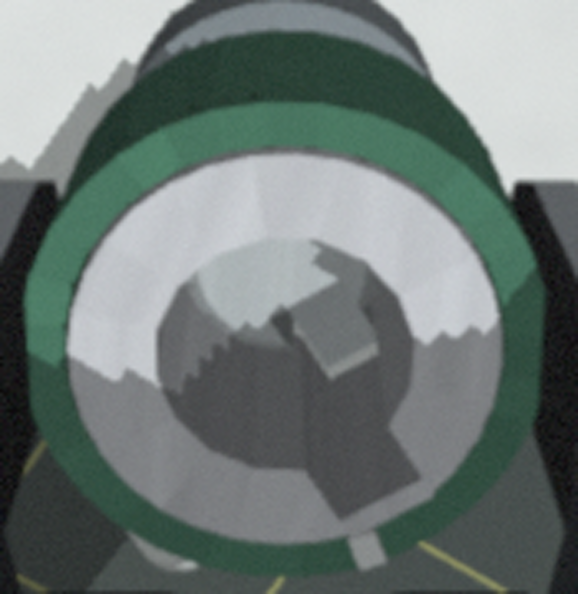

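Emit:
send_rows:
  slide:
    - [0,0,0.002]
    - [0,0,0.002]
    - [0,0,0.002]
    - [0,0,0]
  twist:
    - [0,0,0]
    - [0,0,0]
    - [0,0,0]
    - [0,0,0]
  gripper: [1,1,1,1]

```text
time_s: 16.15
eef_pos: [0.5518, 0.0251, 0.1126]
tool_rot: [-2.998, -0.931, 0.004]
ft_force: [-0.4, 0.5, -3.6]
finger_gap: 0.0521
```

```bash
python3 - <<'E'
from h import *
R,c,o=toolT();print(c,o["ft_force"],o["ft_torque"])
w=arm.get_image("wrist");crop(w["image"],230,235,405,415,3.3,"pics/u0.png")
E
```

```text
[0.55184229 0.02508768 0.11264542] [-0.40641283  0.49302169 -3.58167861] [ 0.05187642  0.06105389 -0.01141798]
```

View pics/u0.png

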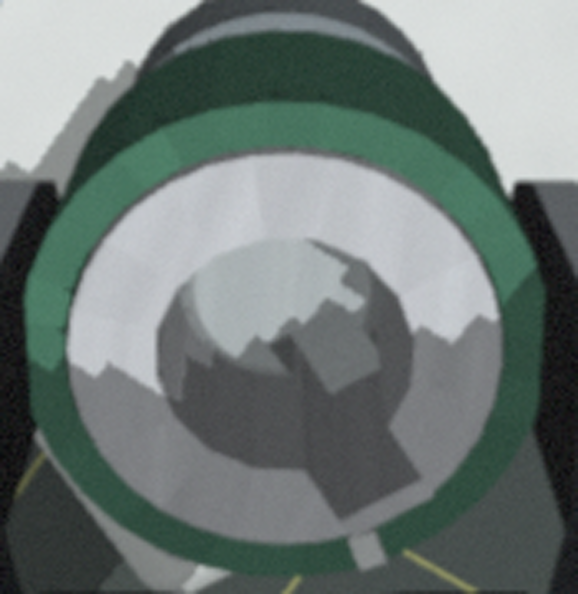

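Emit:
send_rows:
  slide:
    - [0,0,0.002]
    - [0,0,0.002]
    - [0,0,0.002]
    - [0,0,0]
  twist:
    - [0,0,0]
    - [0,0,0]
    - [0,0,0]
    - [0,0,0]
  gripper: [1,1,1,1]

```text
time_s: 16.6
eef_pos: [0.5518, 0.0251, 0.1067]
tool_rot: [-2.998, -0.931, 0.004]
ft_force: [-0.3, 0.2, -3.8]
finger_gap: 0.0521
```

```bash
python3 - <<'E'
from h import *
R,c,o=toolT();print(c,o["ft_force"],o["ft_torque"])
w=arm.get_image("wrist");crop(w["image"],230,235,405,415,3.3,"pics/v0.png")
s=arm.get_image("scene");crop(s["image"],270,190,350,290,6,"pics/v1.png")
E
```

```text
[0.55184572 0.02508156 0.10667825] [-0.2808779   0.15661427 -3.76371903] [ 0.0206435  -0.02326525 -0.04319773]
```

View pics/v0.png

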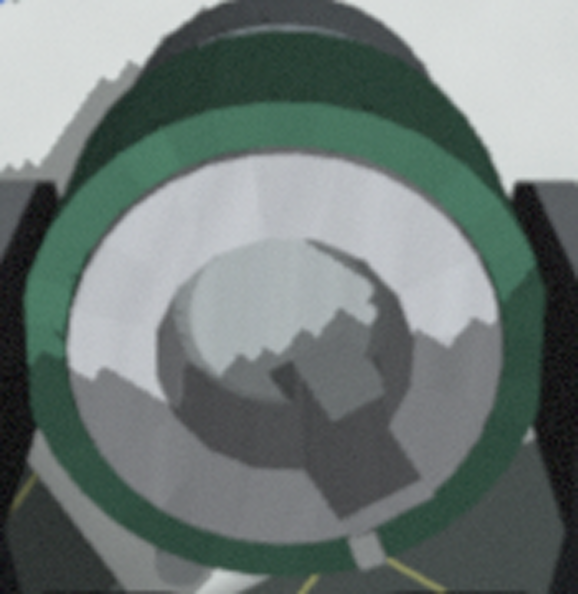

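View pics/v1.png

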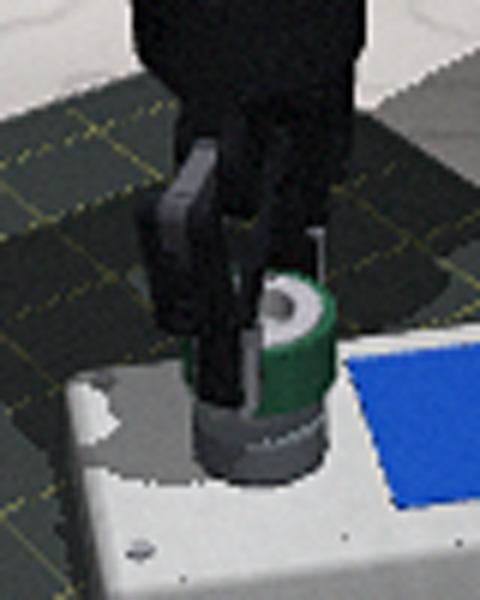

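Going well: there is no contact force and the key is inside the keyway. I'll keep going down.

Emit:
send_rows:
  slide:
    - [0,0,0.002]
    - [0,0,0.002]
    - [0,0,0.002]
    - [0,0,0.002]
    - [0,0,0]
  twist:
    - [0,0,0]
    - [0,0,0]
    - [0,0,0]
    - [0,0,0]
    - [0,0,0]
  gripper: [1,1,1,1,1]

```text
time_s: 17.2
eef_pos: [0.5518, 0.0251, 0.0987]
tool_rot: [-2.998, -0.931, 0.004]
ft_force: [-0.6, -0.0, -3.8]
finger_gap: 0.0522
```

Emit:
send_rows:
  slide:
    - [0,0,0.002]
    - [0,0,0.001]
    - [0,0,0]
  twist:
    - [0,0,0]
    - [0,0,0]
    - [0,0,0]
  gripper: [1,1,1]

```text
time_s: 17.5
eef_pos: [0.5519, 0.0251, 0.096]
tool_rot: [-2.998, -0.931, 0.004]
ft_force: [0.3, -0.1, -3.1]
finger_gap: 0.0525
```

Emit:
send_rows:
  slide:
    - [0,0,0.001]
    - [0,0,0.001]
    - [0,0,0]
  twist:
    - [0,0,0]
    - [0,0,0]
    - [0,0,0]
  gripper: [1,1,1]

```text
time_s: 17.8
eef_pos: [0.552, 0.0251, 0.094]
tool_rot: [-2.998, -0.931, 0.003]
ft_force: [0.7, 0.0, -2.9]
finger_gap: 0.0525
```

Emit:
send_rows:
  slide:
    - [0,0,0.001]
    - [0,0,0.001]
    - [0,0,0]
  twist:
    - [0,0,0]
    - [0,0,0]
    - [0,0,0]
  gripper: [1,1,1]

```text
time_s: 18.1
eef_pos: [0.5521, 0.0251, 0.0924]
tool_rot: [-2.998, -0.932, 0.003]
ft_force: [-1.7, -0.2, -1.0]
finger_gap: 0.0521
```

Emit:
send_rows:
  slide:
    - [0,0,0.001]
    - [0,0,0]
  twist:
    - [0,0,0]
    - [0,0,0]
  gripper: [1,1]

```text
time_s: 18.3
eef_pos: [0.5522, 0.0251, 0.0923]
tool_rot: [-2.998, -0.932, 0.002]
ft_force: [-5.3, -1.2, 6.3]
finger_gap: 0.0523
```

```bash
python3 - <<'E'
from h import *
R,c,o=toolT();print(c,o["ft_force"],o["ft_torque"])
w=arm.get_image("wrist");crop(w["image"],230,235,405,415,3.3,"pics/x0.png")
s=arm.get_image("scene");crop(s["image"],270,190,350,290,6,"pics/x1.png")
E
```

```text
[0.55215871 0.0251182  0.09234202] [-5.25068932 -1.1726093   6.33251267] [0.02031125 0.73501694 0.01175927]
```

View pics/x0.png

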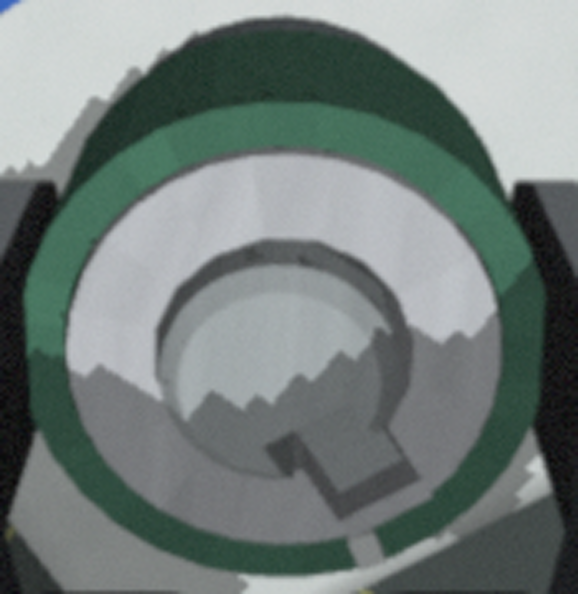

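View pics/x1.png

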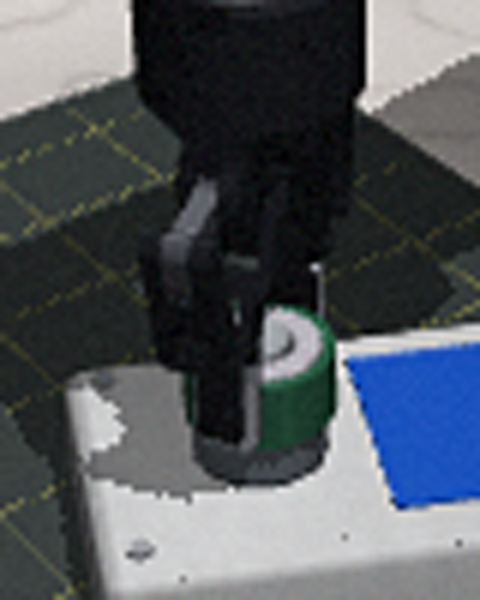

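Emit:
send_rows:
  slide:
    - [0,0,-0.001]
    - [0,0,0]
    - [0,0,0]
    - [0,0,0]
    - [0,0,0]
  twist:
    - [0,0,0]
    - [0,0,0]
    - [0,0,0]
    - [0,0,0]
    - [0,0,0]
  gripper: [1,-0.3,-0.5,-0.6,-0.6]

```text
time_s: 18.9
eef_pos: [0.5521, 0.0251, 0.0922]
tool_rot: [-2.998, -0.931, 0.003]
ft_force: [-0.2, -0.0, -0.2]
finger_gap: 0.0682
```

Emit:
send_rows:
  slide:
    - [0,0,-0.01]
    - [0,0,-0.03]
    - [0,0.015,-0.04]
    - [0,0.025,-0.02]
    - [0,0,0]
  twist:
    - [0,0,0]
    - [0,0,0]
    - [0,0,0]
    - [0,0,0]
    - [0,0,0]
  gripper: [-0.6,-0.6,-0.6,-0.6,-0.6]

```text
time_s: 19.4
eef_pos: [0.5774, -0.0099, 0.1971]
tool_rot: [3.0, 0.929, 0.009]
ft_force: [0.4, -0.0, 0.3]
finger_gap: 0.0684
```

```bash
python3 - <<'E'
from h import *
w=arm.get_image("wrist");R,c,o=toolT();print(c,o["ft_force"],o["ft_torque"])
cv2.imwrite("pics/y2.png",w["image"][:,:,::-1])
crop(w["image"],240,110,400,230,5,"pics/y0.png")
s=arm.get_image("scene");crop(s["image"],270,190,370,290,7,"pics/y1.png")
np.savez("y.npz",c=c,Rt=R,im=w["image"],**{k:w[k] for k in("intrinsics","R","t")})
E
```

```text
[ 0.57595853 -0.0088156   0.19422959] [-0.19251196  0.26372786 -0.55388725] [0.00291342 0.02414902 0.00537679]
```

View pics/y2.png

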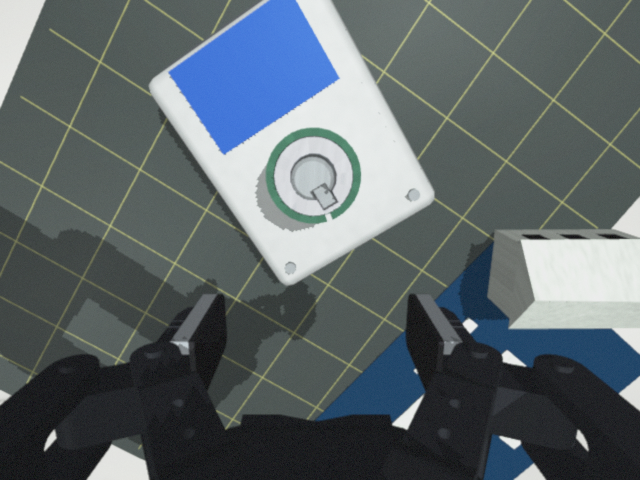

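View pics/y1.png

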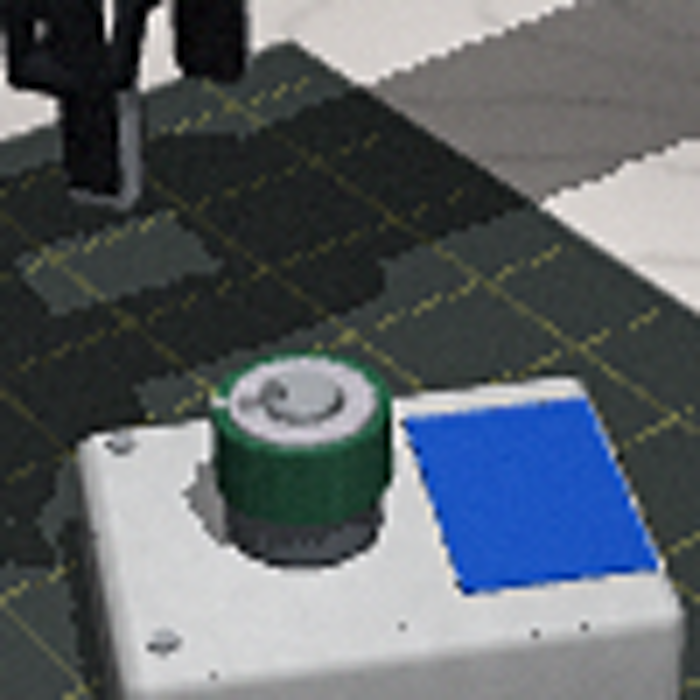

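View pics/y0.png

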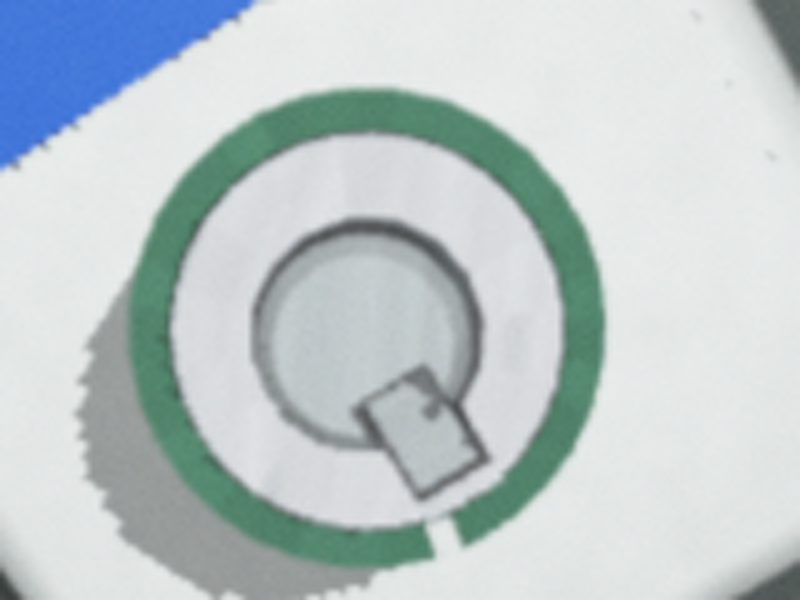

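```bash
python3 - <<'E'
from fit import *
s=arm.get_image("scene");C=np.array([.5533,.0233])
a=np.linspace(0,6.28,120)
def ext(r,z):
    v=np.array([proj(s,np.array([C[0]+r*np.cos(t),C[1]+r*np.sin(t),z])) for t in a]);v=(v-[270,190])*7
    return v[:,1].min().round(),v[:,1].max().round(),v[:,0].min().round(),v[:,0].max().round()
for z in (.068,.072,.076): print(z,"wheel bottom",ext(.027,z),"top",ext(.027,z+.028))
print("collar foot",ext(.024,.05),"shaft top",ext(.010,.1))
d=np.load("y.npz");d={k:d[k] for k in d};R,c=d["Rt"],d["c"]
for z in (.096,.1,.104): print(z,[round(edge(d,R,c,r,z,ra,t,5,110,0),4) for r,ra,t in((88,.027,1),(567,.027,0))])
print("shaft",edge(d,R,c,253,.1,.01,1,5,110,0))
E
```

```text
0.068 wheel bottom (np.float64(415.0), np.float64(521.0), np.float64(209.0), np.float64(387.0)) top (np.float64(340.0), np.float64(444.0), np.float64(205.0), np.float64(386.0))
0.072 wheel bottom (np.float64(404.0), np.float64(510.0), np.float64(208.0), np.float64(386.0)) top (np.float64(329.0), np.float64(433.0), np.float64(204.0), np.float64(385.0))
0.076 wheel bottom (np.float64(394.0), np.float64(499.0), np.float64(208.0), np.float64(386.0)) top (np.float64(318.0), np.float64(422.0), np.float64(203.0), np.float64(385.0))
collar foot (np.float64(467.0), np.float64(562.0), np.float64(221.0), np.float64(377.0)) shaft top (np.float64(361.0), np.float64(399.0), np.float64(261.0), np.float64(328.0))
0.096 [-0.0393, -0.04]
0.1 [-0.0393, -0.0409]
0.104 [-0.0392, -0.0418]
shaft -0.038985889231789236
```

```bash
python3 - <<'E'
from bench import arm
print(arm.job_done()); print(arm.get_obs()["time_s"])
E
```

```text
the job is handed in; nothing more can be done
None
the job is handed in; nothing more can be done
```

The key is in the press and the wheel is on over it, seated on the collar. The gripper let go and lifted clear, and I handed the job in at about 20 s of the 67 s allowed.

**Key:** I took it from the holder and lowered it into the slot of the far press, the one on the mat. It then dropped into the collar pocket. The camera shows its top about 8 mm below the shaft top, as it should be when fully down.

**Wheel:** The wrist camera showed the keyway about 10° off the white mark. I lined it up from that before lowering, so it slid over the key without any turning search. The task asked for turning under light pressure, and that was not needed.

**Last checks:**
- **Seated height:** The wheel touched down at the expected height, with its underside about 68 mm above the table. In the scene view, the wheel's underside and the collar's foot are 40 pixels apart, against 41 predicted for a fully seated wheel.
- **Force:** The wrist reading went from −3.8 N with the wheel hanging to +6.3 N at contact, so about 10 N of downward push, well under 40 N. There was also about 5 N sideways, which went away on release.
- **Key in the keyway:** The final wrist picture shows the key inside the keyway and the gripper clear of everything.

**Small disagreements:**
- The scene and wrist cameras differed by 2–3 mm, so I worked from the wrist camera's relative measurements.
- My first grip on the key was too high, so I opened and gripped it lower before lifting.
- I did not take a final close look at every bystander. Nothing touched them during the moves as far as I could tell.

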